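# Refit the filter elements and bolt down the filter box cover evenly

## Task

Lift the filter elements out of the yellow bin and stand each in a pocket of the blue filter box, then swing the cover fully shut. Snug its four red knobs clockwise in star order, always crossing to the opposite corner next: one round to about half of their travel, then a second round, crossing again, until all four are tight against their stops and the flange lies flat on the rim. Do not turn the knobs before the cover is shut, tighten none of them home before all are half-way, and leave the other things on the bench alone.

Things in the scene. Friction and masses are not known exactly. Their poses are not given: they have to be found in the camera images.
- filterbox: blue open-topped filter box fixed to the bench, 146 mm (its x) by 296 mm (its y); origin at the centre of its underside, on the bench top. Its front (-x) faces roughly to the robot, the hinge of its cover is along the far (+x) side. Walls 8 mm thick, rim 102 mm above the bench; inside 130 by 280 mm, with a steel stud of 16 mm diameter in each inner corner. A grey deck inside, 40 mm above the bench, has three square pockets in a row along y
- bin: yellow open bin fixed to the bench, 165 mm (its x) by 310 mm (its y), walls 5 mm thick and 42 mm high, inner floor 5 mm above the bench; origin at the centre of its underside. Holds the filter elements, standing about in a row along its y
- cover (a joint): angle of the cover on its hinge (rad): 0 shut (level), about 1.7 open (upright, leaning a little away from the robot). A stiff hinge (about 0.6 N m): it stays where it is left and must be brought down all the way
- cover_handle (a point): middle of the cover's yellow handle, a round bar 10 mm thick and 120 mm long, parallel to the hinge, 45 mm clear of the front of the cover's frame; it moves on a circle of 228 mm radius about the hinge line, which runs along the filter box's y at x = +88 mm in the box's frame, 108 mm above the bench. To shut the cover the handle swings over toward the robot (-x of the box) and down, to 108 mm above the bench
- flange: aluminium flange plate of the cover, 160 by 310 by 12 mm, which floats in the cover's dark frame; origin at the centre of its underside. With the cover shut and the knobs slack it stands 8 mm proud of the rim; each knob draws its own corner down 4 mm per rad of turn, until the plate lies flat on the rim (origin 102 mm above the bench)
- pocket1 (a point): centre of the floor of the left (+y) pocket of the filter box, 25 mm above the bench; pocket 62 by 62 mm and 15 mm deep, 85 mm from the next
- pocket2 (a point): centre of the floor of the middle pocket of the filter box, 25 mm above the bench; pocket 62 by 62 mm and 15 mm deep, 85 mm from the next
- pocket3 (a point): centre of the floor of the right (-y) pocket of the filter box, 25 mm above the bench; pocket 62 by 62 mm and 15 mm deep, 85 mm from the next
- element1_mid (a point): centre (half-way up) of a pleated filter element, a white upright cylinder with a green top cap and black foot, 54 mm diameter, 70 mm tall, 0.16 kg; stands in the bin. None if this element is absent: there are two or three
- element2_mid (a point): centre (half-way up) of a pleated filter element, a white upright cylinder with a green top cap and black foot, 54 mm diameter, 70 mm tall, 0.16 kg; stands in the bin. None if this element is absent: there are two or three
- element3_mid (a point): centre (half-way up) of a pleated filter element, a white upright cylinder with a green top cap and black foot, 54 mm diameter, 70 mm tall, 0.16 kg; stands in the bin. None if this element is absent: there are two or three
- knob1 (a joint): turn of the front left (-x, +y of the filter box) knob (rad): 0 fully slack, grows as it is turned clockwise seen from above with the cover shut, 2.0 at the stop (fully tight). Starts nearly slack. Stays where it is left; takes under 0.15 N m
- knob1_grip (a point): centre of the red bar of the front left (-x, +y of the filter box) knob, bar 56 mm long (x axis of this point), 16 mm wide (its y), 24 mm tall; its z is the knob's axis. With a white mark on the +x half of its top. The bar's underside is 12 to 15 mm above the flange plate, on a stem 16 mm thick. At 0 the bar lies along the filter box's x; the four knobs are at 56 mm and 128 mm (x, y) from the box's middle. Opposite corners: 1 and 3, 2 and 4
- knob2 (a joint): turn of the front right (-x, -y) knob (rad): 0 fully slack, grows as it is turned clockwise seen from above with the cover shut, 2.0 at the stop (fully tight). Starts nearly slack. Stays where it is left; takes under 0.15 N m
- knob2_grip (a point): centre of the red bar of the front right (-x, -y) knob, bar 56 mm long (x axis of this point), 16 mm wide (its y), 24 mm tall; its z is the knob's axis. With a white mark on the +x half of its top. The bar's underside is 12 to 15 mm above the flange plate, on a stem 16 mm thick. At 0 the bar lies along the filter box's x; the four knobs are at 56 mm and 128 mm (x, y) from the box's middle. Opposite corners: 1 and 3, 2 and 4
- knob3 (a joint): turn of the far right (+x, -y) knob (rad): 0 fully slack, grows as it is turned clockwise seen from above with the cover shut, 2.0 at the stop (fully tight). Starts nearly slack. Stays where it is left; takes under 0.15 N m
- knob3_grip (a point): centre of the red bar of the far right (+x, -y) knob, bar 56 mm long (x axis of this point), 16 mm wide (its y), 24 mm tall; its z is the knob's axis. With a white mark on the +x half of its top. The bar's underside is 12 to 15 mm above the flange plate, on a stem 16 mm thick. At 0 the bar lies along the filter box's x; the four knobs are at 56 mm and 128 mm (x, y) from the box's middle. Opposite corners: 1 and 3, 2 and 4
- knob4 (a joint): turn of the far left (+x, +y) knob (rad): 0 fully slack, grows as it is turned clockwise seen from above with the cover shut, 2.0 at the stop (fully tight). Starts nearly slack. Stays where it is left; takes under 0.15 N m
- knob4_grip (a point): centre of the red bar of the far left (+x, +y) knob, bar 56 mm long (x axis of this point), 16 mm wide (its y), 24 mm tall; its z is the knob's axis. With a white mark on the +x half of its top. The bar's underside is 12 to 15 mm above the flange plate, on a stem 16 mm thick. At 0 the bar lies along the filter box's x; the four knobs are at 56 mm and 128 mm (x, y) from the box's middle. Opposite corners: 1 and 3, 2 and 4
- tape: grey roll of tape, 64 mm across, 24 mm tall, lying flat; origin at its underside or handle. A bystander: leave it alone
- wrench: steel wrench 180 mm long, lying; origin at its underside or handle. A bystander: leave it alone
- jar: screw-top jar, 70 mm across, 85 mm tall; origin at its underside or handle. A bystander: leave it alone
- mug: blue mug, 80 mm across, 90 mm tall; origin at its underside or handle. A bystander: leave it alone
- tub: small red parts tub, 140 by 100 by 60 mm; origin at its underside or handle. A bystander: leave it alone

How it is judged:
By the outcome, as a careful person would: the job done as asked, in the order asked, and still so for the second after the job is handed in, with the robot touching nothing.
Of element1, element2, element3 only 2 to 3 are there at a start; the rules pass over those that are not, and their reading is None.
At some moment in a run one of element1, element2, element3 may be knocked a few centimetres aside while the robot is not near it.
It also fails if it takes over 210 s, if anything falls off the work surface, if the arm or the gripper's body presses on something with over 40 N, if the wrist force passes 120 N, or if a joint passes its speed limit or range.

## Robot

A 6-joint arm with a two-finger parallel gripper is mounted at the origin on the work surface. World frame = base frame: x ahead of the robot, y to its left, z up, the work surface at z = 0. Lengths are in m, angles in degrees, forces in N, time in s.
With the tool pointing down it reaches from about 0.35 to 0.875 m from the base axis. Payload 4.2 kg.
Tool frame: the origin (TCP) lies where the fingers leave the gripper's body, on its centre line; the fingertips stand 70 mm ahead of it and the grasp point (between the pads) lies 51 mm ahead of it; z points along the fingers, y is the direction in which the jaws open and shut (so a half turn about z gives the same grasp; the last joint's range is limited). The gripper opens to 87 mm and grips with 3 to 60 N. Pads are 19 mm wide; open, the fingers measure 117 mm over their backs; the gripper's body (75 mm by 190 mm) begins 51 mm behind the grasp point.
Start: joints at [-55.199, 22.042, 0.453, 0, -68.411, -14.817], TCP at [0.214, -0.587, 0.292] pointing down, gripper open.
Joint ranges: [-179.83, 179.83], [-69.29, 118.12], [-61.27, 80.66], [-181.25, 117.63], [-171.15, -9.14], [-177.46, 177.46]. Speed limits (degrees/s): [159.86, 159.86, 180, 180, 180, 180].

## Interface

Orientations are given as a 3x3 rotation matrix whose columns are the frame's x, y, z axes.
In Python, from station import sense, capture, camera_model, finish_job gives the robot as it stands.
- The arm moves only by the shell command python3 -m inch 'ROWS'. ROWS is JSON, a list of rows, each an object with "hand": the closure, from 0 (fully open) to 1 (shut); "slide": the shift along the world's x, y, z in cm, a list of three; "yaw": the turn about the world's z in rad. A call has 1 to 10 rows; each row is the pose to reach, as a shift and turn from the pose commanded when the call began; what a row does not reach only later rows make up. A row lasts 1/8 s, in which the tool goes at most 62.5 mm and 10.7 degrees, less where a joint would pass 70% of its speed; a pose out of reach is approached as far as the arm can. A call with a gripper value outside its range is refused whole. The fingers move at their own pace and stop on an object; the grip force is fixed at half the most. Time passes only in rows, so rows that repeat a pose let the fingers close. It gives the time, the measured TCP pose, the force and the opening at its end, in the units of the state.
- sense(): the state, without advancing time (a new reading comes with each control period).
- capture(name): name is "side" or "top" or "wrist"; returns the picture (400x640x3 uint8, blue, green, red); there is no depth.
- camera_model(name): a dict with "mtx" (3x3 intrinsics, pixels), "k1" (the pictures are not rectified: a ray, as slopes to the right and down, at radius r is drawn at 1 + k1 r^2 times it, then the intrinsics apply), "xyz" and "orientation" of the camera in the world; the wrist camera has in their place "tool_from_camera" (4x4, takes a point from camera to tool coordinates, whose origin is the TCP and whose axes are the flange's). Camera axes: x right, y up, looking along -z (the intrinsics and any distortion apply to the point x, -y, -z); pixel columns grow to the right and rows downward; lengths in m; the calibration is good to about 2 mm. A picture is of the moment at which its call begins: read the wrist's pose just before it. camera_model takes no time and is no camera call.
- finish_job(): hands the job in, once; it reports no verdict.
The state is a dict: "time_s": time; "joints": joint angles; "joint_velocities": joint speeds; "effort": joint torques, N m; "tcp_pos": TCP position; "ee_rot": TCP orientation; "wrist_force": force on the tool from outside, world axes, zero at the start; "moment": the same for the moment, N m; "gripper_width": opening from 0.0 (shut) to 1.0 (fully open).
Only numpy, scipy, OpenCV 4.12 (cv2) and the standard library are available. Lean on these libraries where they do the work, as an engineer would, in place of code of your own. Each camera call takes 0.05 s, during which the arm holds its last target. There are 200 camera calls.

## Working session

There is one attempt and no reset: what is moved stays moved. The work goes in short steps, Python scripts to look and compute and a shell command to move; the robot and the scene stay as the last step left them, time stands still between calls to the robot, and variables do not carry over. Pictures are saved under pics/ and viewed, about 12 in all and at most 16, crops included, and the job is handed in when it is done.

```bash
ls; mkdir -p pics; cat > h.py <<'E'
import numpy as np, cv2
from station import sense, capture, camera_model
def cam(name, s=None):
    m=camera_model(name)
    K=np.array(m["mtx"]);k1=m["k1"]
    if "tool_from_camera" in m:
        s=s or sense(); T=np.array(m["tool_from_camera"]); R0=np.array(s["ee_rot"]);p=np.array(s["tcp_pos"])
        return K,k1,R0@T[:3,:3],R0@T[:3,3]+p
    return K,k1,np.array(m["orientation"]),np.array(m["xyz"])
def ray(c,uv):
    K,k1,R,o=c
    d=np.linalg.solve(K,[uv[0],uv[1],1.0])[:2]; u=d.copy()
    for _ in range(20): u=d/(1+k1*(u@u))
    return o,R@np.array([u[0],-u[1],-1.0])
def onz(c,uv,z):
    o,d=ray(c,uv); return o+d*(z-o[2])/d[2]
def proj(c,P):
    K,k1,R,o=c
    q=R.T@(np.array(P,float)-o); s=np.array([q[0],-q[1]])/-q[2]; s=s*(1+k1*(s@s))
    return (K@np.array([s[0],s[1],1]))[:2]
def shot(name,fn=None):
    s=sense(); im=capture(name)
    if fn: cv2.imwrite("pics/"+fn+".png",im)
    return im,cam(name,s)
def blobs(mask,amin=40):
    n,l,st,ce=cv2.connectedComponentsWithStats(mask.astype(np.uint8))
    return [(ce[i],st[i],l==i) for i in range(1,n) if st[i][4]>=amin]
E
python3 - <<'E'
from h import *
np.set_printoptions(precision=3,suppress=True)
for n in("top","side","wrist"):
    im,c=shot(n,n+"0"); print(n,c)
print(sense())
E
```

```text
pics
top (array([[465.803,   0.   , 315.859],
       [  0.   , 465.803, 197.496],
       [  0.   ,   0.   ,   1.   ]]), -0.10335451937059002, array([[ 0.029,  0.987, -0.156],
       [-1.   ,  0.029, -0.003],
       [ 0.002,  0.156,  0.988]]), array([ 0.301, -0.033,  1.931]))
side (array([[511.99 ,   0.   , 321.381],
       [  0.   , 511.99 , 195.547],
       [  0.   ,   0.   ,   1.   ]]), -0.09224008752841127, array([[ 0.994,  0.075, -0.079],
       [-0.109,  0.642, -0.759],
       [-0.006,  0.763,  0.646]]), array([ 0.431, -1.193,  1.087]))
wrist (array([[341.395,   0.   , 318.93 ],
       [  0.   , 341.395, 204.02 ],
       [  0.   ,   0.   ,   1.   ]]), -0.061961369757966914, array([[-0.341, -0.896, -0.285],
       [ 0.94 , -0.324, -0.106],
       [ 0.003, -0.304,  0.953]]), array([ 0.134, -0.616,  0.382]))
{'time_s': 0.15, 'joints': array([-55.2  ,  22.081,   0.398,  -0.019, -68.413, -14.815]), 'joint_velocities': array([-0.034, -0.112,  0.211, -0.004,  0.132, -0.085]), 'effort': array([ -0.001, -39.105,  18.759,   4.223,   0.012,  -0.   ]), 'tcp_pos': array([ 0.213, -0.587,  0.291]), 'ee_rot': array([[-0.94 , -0.342, -0.001],
       [-0.342,  0.94 ,  0.002],
       [ 0.   ,  0.002, -1.   ]]), 'wrist_force': array([ 0.6  , -0.369, -0.302]), 'moment': array([-0.022,  0.017, -0.006]), 'gripper_width': 0.9984400340878291}
```

View pics/top0.png

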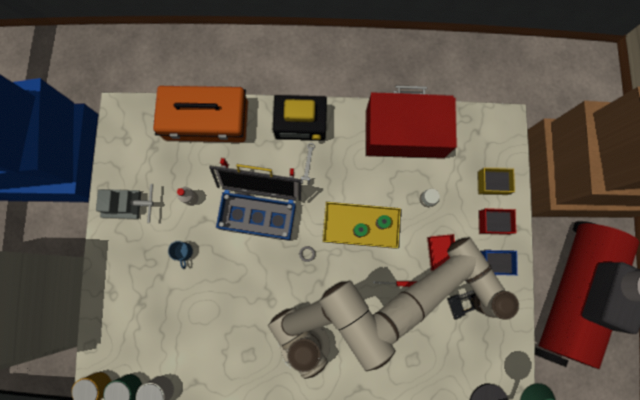

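View pics/side0.png

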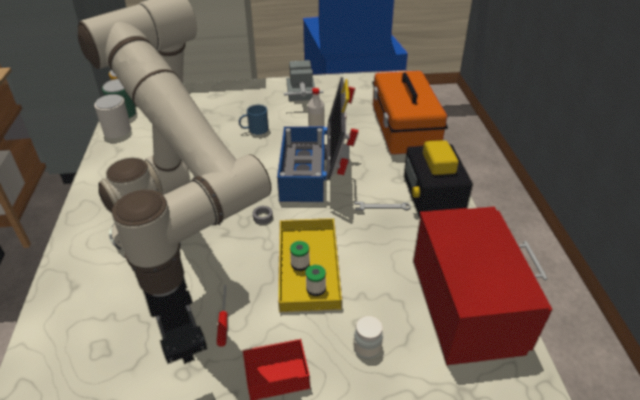

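The top view shows two green caps at about (361,230) and (384,222). The box pockets are at (236,214), (257,217) and (278,220), and the cover stands open. Next I'll locate the elements and the box.

```bash
python3 - <<'E'
from h import *
np.set_printoptions(precision=4,suppress=True)
for n in("top","side"):
    im=cv2.imread(f"pics/{n}0.png"); c=cam(n)
    hsv=cv2.cvtColor(im,cv2.COLOR_BGR2HSV); H,S,V=cv2.split(hsv)
    yy,xx=np.mgrid[:400,:640]
    roi=((xx>200)&(xx<420)&(yy>150)&(yy<260)) if n=="top" else ((xx>260)&(xx<350)&(yy>110)&(yy<320))
    for ce,st,m in blobs((H>50)&(H<85)&(S>90)&roi,20): print(n,"green",ce,st,onz(c,ce,.075))
    b=(H>100)&(H<125)&(S>110)&(V>50)&roi
    for ce,st,m in blobs(b,60):
        cnt=np.argwhere(m)[:,::-1]; h=cv2.convexHull(cnt.astype(np.int32))
        q=cv2.approxPolyDP(h,4,True)[:,0]; print(n,"blue",ce,st)
        for p in q: print("   ",p,onz(c,p,.102),onz(c,p,0.))
    yb=(H>20)&(H<32)&(S>150)&(V>80)&roi
    for ce,st,m in blobs(yb,300):
        h=cv2.convexHull(np.argwhere(m)[:,::-1].astype(np.int32)); r=cv2.minAreaRect(h)
        for p in cv2.boxPoints(r): print(n,"bin",p,onz(c,p,.042))
im=cv2.imread("pics/top0.png")[150:260,200:420]
im2=cv2.imread("pics/side0.png")[70:220,260:370]
cv2.imwrite("pics/c1.png",np.hstack([cv2.resize(im,None,fx=2.4,fy=2.4,interpolation=3),cv2.resize(im2,(264,264))]))
E
```

```text
top green [383.7321 221.4196] [377 216  14  12 112] [ 0.504  -0.3032  0.075 ]
top green [360.2982 229.5877] [354 224  13  12 114] [ 0.4685 -0.2094  0.075 ]
top blue [257.2789 214.0501] [217 190  78  50 459]
    [294 204] [0.5601 0.0578 0.102 ] [0.5745 0.0628 0.    ]
    [289 239] [0.4208 0.0724 0.102 ] [0.4275 0.0783 0.    ]
    [217 227] [0.4591 0.3592 0.102 ] [0.4679 0.381  0.    ]
    [225 190] [0.6083 0.336  0.102 ] [0.6255 0.3566 0.    ]
top blue [236.075  213.3875] [229 207  16  15  80]
    [244 208] [0.5381 0.2558 0.102 ] [0.5513 0.2719 0.    ]
    [242 221] [0.4861 0.261  0.102 ] [0.4964 0.2774 0.    ]
    [229 218] [0.4964 0.3134 0.102 ] [0.5073 0.3327 0.    ]
    [232 207] [0.5407 0.3039 0.102 ] [0.554  0.3227 0.    ]
top blue [256.7342 216.519 ] [250 210  15  15  79]
    [264 211] [0.5285 0.1756 0.102 ] [0.5412 0.1873 0.    ]
    [262 224] [0.4766 0.1812 0.102 ] [0.4864 0.1931 0.    ]
    [250 222] [0.4831 0.2291 0.102 ] [0.4933 0.2437 0.    ]
    [252 210] [0.5311 0.2235 0.102 ] [0.5439 0.2378 0.    ]
top blue [277.5169 219.9101] [270 213  16  15  89]
    [285 215] [0.515
[... 908 characters left out ...]
3.419 ] [279 131   7  42 105]
    [284 131] [0.4596 0.3291 0.102 ] [0.4625 0.4867 0.    ]
    [279 172] [0.4314 0.095  0.102 ] [0.4315 0.2283 0.    ]
side blue [302.5017 185.6954] [ 278  138   49   63 1162]
    [322 138] [0.5872 0.2694 0.102 ] [0.6034 0.4208 0.    ]
    [326 175] [0.5769 0.0623 0.102 ] [0.592  0.1922 0.    ]
    [321 200] [ 0.5484 -0.055   0.102 ] [0.5605 0.0628 0.    ]
    [281 200] [ 0.4311 -0.0413  0.102 ] [0.4311 0.078  0.    ]
    [278 175] [0.4276 0.0799 0.102 ] [0.4272 0.2117 0.    ]
side bin [279. 220.] [ 0.4206 -0.0624  0.042 ]
side bin [340. 220.] [ 0.602  -0.0835  0.042 ]
side bin [340. 310.] [ 0.557  -0.4117  0.042 ]
side bin [279. 310.] [ 0.4048 -0.3944  0.042 ]
```

View pics/c1.png

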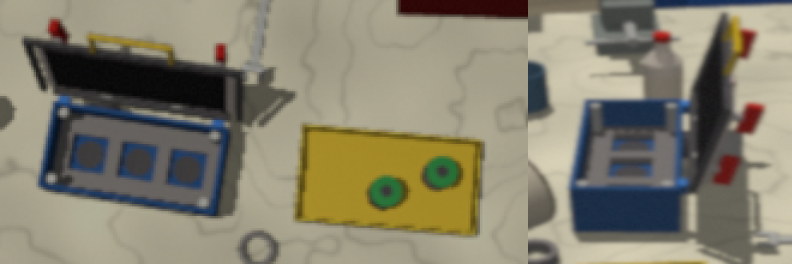

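There are two elements, at about (0.504,-0.303) and (0.469,-0.209). The box yaw is about -7.6°. I'll move above the nearer element with the jaws along the box's y axis and look from close up.

```bash
python3 -m inch '[{"hand":0,"slide":[6,9,0],"yaw":-0.16},{"hand":0,"slide":[12,18,0],"yaw":-0.32},{"hand":0,"slide":[18,27,-2],"yaw":-0.48},{"hand":0,"slide":[25.5,37.8,-4],"yaw":-0.48},{"hand":0,"slide":[25.5,37.8,-4],"yaw":-0.48},{"hand":0,"slide":[25.5,37.8,-4],"yaw":-0.48},{"hand":0,"slide":[25.5,37.8,-4],"yaw":-0.48},{"hand":0.1,"slide":[25.5,37.8,-4],"yaw":-0.48},{"hand":0.1,"slide":[25.5,37.8,-4],"yaw":-0.48},{"hand":0.1,"slide":[25.5,37.8,-4],"yaw":-0.48}]'
cat >> h.py <<'E'
def caps(c,im,z=.075,amin=60):
    H,S,V=cv2.split(cv2.cvtColor(im,cv2.COLOR_BGR2HSV)); r=[]
    for ce,st,m in blobs((H>50)&(H<85)&(S>90)&(V>40),amin):
        (x,y),_,_=cv2.fitEllipse(cv2.convexHull(np.argwhere(m)[:,::-1].astype(np.int32))) if st[4]>20 else (ce,0,0)
        r.append((st,onz(c,(x,y),z)))
    return r
E
python3 - <<'E'
from h import *
np.set_printoptions(precision=4,suppress=True)
im,c=shot("wrist","w1"); s=sense(); print(s["tcp_pos"],s["ee_rot"])
for r in caps(c,im): print("w",*r)
im,c=shot("top")
for r in caps(c,im): print("t",*r)
for p in((236.3,213.9),(256.8,216.9),(277.6,220)): print(onz(c,p,.0325))
E
```

```text
time_s: 1.4
tcp_pos: [0.4682, -0.2097, 0.2522]
ee_rot: [[-0.991, 0.131, -0.0], [0.131, 0.991, 0.0], [0.0, -0.0, -1.0]]
wrist_force: [0.2, 0.2, -0.2]
gripper_width: 0.904
[ 0.4681 -0.21    0.2523] [[-0.9913  0.1319 -0.0002]
 [ 0.1319  0.9913  0.    ]
 [ 0.0002 -0.     -1.    ]]
w [ 289  171   62   61 2561] [ 0.4669 -0.2092  0.075 ]
w [ 191  224   60   50 1497] [ 0.5007 -0.3003  0.075 ]
t [521 384  33  16 296] [-0.1941 -0.9255  0.075 ]
[0.5217 0.2973 0.0325]
[0.5119 0.2121 0.0325]
[0.5017 0.126  0.0325]
```

View pics/w1.png

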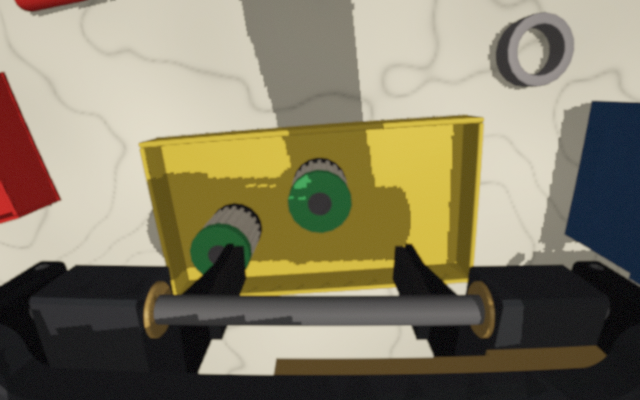

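The wrist view agrees. The near cap is at (320,201), giving (0.467,-0.209), which is under the tool. Descending to grasp it.

```bash
python3 -m inch '[{"hand":0.1,"slide":[-0.1,0.1,-6],"yaw":0},{"hand":0.1,"slide":[-0.1,0.1,-11],"yaw":0},{"hand":0.1,"slide":[-0.1,0.1,-14.6],"yaw":0},{"hand":0.1,"slide":[-0.1,0.1,-14.6],"yaw":0},{"hand":1,"slide":[-0.1,0.1,-14.6],"yaw":0},{"hand":1,"slide":[-0.1,0.1,-14.6],"yaw":0},{"hand":1,"slide":[-0.1,0.1,-14.6],"yaw":0},{"hand":1,"slide":[-0.1,0.1,-14.6],"yaw":0},{"hand":1,"slide":[-0.1,0.1,-14.6],"yaw":0},{"hand":1,"slide":[-0.1,0.1,-14.6],"yaw":0}]'
python3 -m inch '[{"hand":1,"slide":[0,0,2],"yaw":0},{"hand":1,"slide":[0,0,6],"yaw":0},{"hand":1,"slide":[0,0,12],"yaw":0},{"hand":1,"slide":[0,0,16],"yaw":0},{"hand":1,"slide":[0,0,16],"yaw":0},{"hand":1,"slide":[0,0,16],"yaw":0}]'
cat > n.py <<'E'
from h import *
np.set_printoptions(precision=4,suppress=True)
def fit(z=.0325):pass
E
python3 - <<'E'
from h import *
np.set_printoptions(precision=4,suppress=True)
im,c=shot("top","t2"); H,S,V=cv2.split(cv2.cvtColor(im,cv2.COLOR_BGR2HSV))
print(sense()["time_s"])
E
```

```text
time_s: 2.75
tcp_pos: [0.4682, -0.2084, 0.1075]
ee_rot: [[-0.991, 0.13, 0.002], [0.13, 0.991, -0.001], [-0.002, -0.0, -1.0]]
wrist_force: [-0.9, -0.5, 6.0]
gripper_width: 0.614
time_s: 3.5
tcp_pos: [0.4667, -0.2079, 0.2651]
ee_rot: [[-0.991, 0.131, -0.002], [0.131, 0.991, 0.001], [0.002, 0.001, -1.0]]
wrist_force: [0.0, 0.9, -1.7]
gripper_width: 0.614
3.55
```

The grip is good: 53.4 mm opening and 1.7 N of weight. Now moving over the box to look.

```bash
python3 -m inch '[{"hand":1,"slide":[1,5,3],"yaw":0},{"hand":1,"slide":[2,10,4],"yaw":0},{"hand":1,"slide":[3,16,4],"yaw":0},{"hand":1,"slide":[4,22,4],"yaw":0},{"hand":1,"slide":[4,28,4],"yaw":0},{"hand":1,"slide":[4,34,4],"yaw":0},{"hand":1,"slide":[4,40,4],"yaw":0},{"hand":1,"slide":[4,40,4],"yaw":0},{"hand":1,"slide":[4,40,4],"yaw":0}]'
python3 - <<'E'
from h import *
np.set_printoptions(precision=4,suppress=True)
im,c=shot("wrist","w2"); s=sense(); print(s["time_s"],s["tcp_pos"])
print([proj(c,p) for p in((.5217,.2973,.04),(.5119,.2121,.04),(.5017,.126,.04))])
im,c=shot("top"); 
for r in caps(c,im,amin=30): print("t",*r)
E
```

```text
time_s: 4.68
tcp_pos: [0.507, 0.1916, 0.3044]
ee_rot: [[-0.991, 0.13, -0.003], [0.13, 0.991, -0.002], [0.003, -0.003, -1.0]]
wrist_force: [-0.1, 0.4, -1.0]
gripper_width: 0.606
4.725 [0.5072 0.191  0.3048]
[array([419.0355, 179.5131]), array([339.1808, 180.6233]), array([258.2833, 181.642 ])]
t [377 216  14  12 111] [ 0.5044 -0.3028  0.075 ]
t [521 384  33  16 291] [-0.2103 -0.9257  0.075 ]
```

View pics/w2.png

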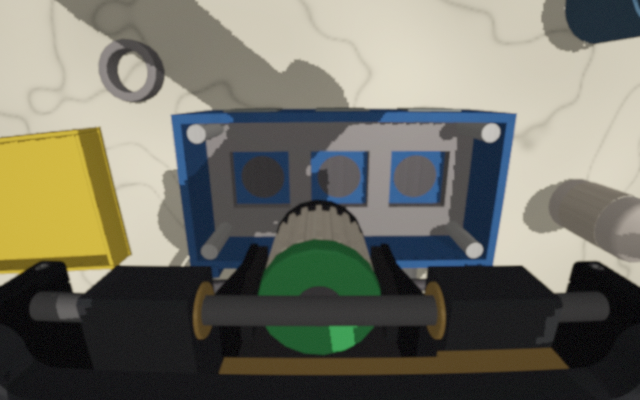

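The wrist view shows pocket openings centred at about (261,178) and (418,179), within a few pixels of the predictions. The front rim corners are at (173,115) and (517,114).

```bash
python3 - <<'E'
from h import *
np.set_printoptions(precision=4,suppress=True)
s=sense();c=cam("wrist",s)
im=cv2.imread("pics/w2.png")
for n,p in(("p3",(261,178.5)),("p1",(418.5,178.5))): print(n,onz(c,p,.04))
for p in((173,115),(517,114)): print("rim",onz(c,p,.102))
for p in((196,133),(490,132)): print("stud",onz(c,p,.102))
E
```

```text
p3 [0.4996 0.1287 0.04  ]
p1 [0.5218 0.2963 0.04  ]
rim [0.4218 0.0769 0.102 ]
rim [0.459  0.3676 0.102 ]
stud [0.4395 0.0931 0.102 ]
stud [0.4716 0.344  0.102 ]
```

Box centre is about (0.511,0.2126) with yaw -7.5°. Pocket 1 is at (0.522,0.297) and pocket 3 at (0.500,0.128). Lowering into pocket 1.

```bash
python3 -m inch '[{"hand":1,"slide":[1.0,6,0],"yaw":0},{"hand":1,"slide":[1.6,10.6,0],"yaw":0},{"hand":1,"slide":[1.6,10.6,-4],"yaw":0},{"hand":1,"slide":[1.6,10.6,-8],"yaw":0},{"hand":1,"slide":[1.6,10.6,-12],"yaw":0},{"hand":1,"slide":[1.6,10.6,-14],"yaw":0},{"hand":1,"slide":[1.6,10.6,-15],"yaw":0},{"hand":1,"slide":[1.6,10.6,-16],"yaw":0},{"hand":1,"slide":[1.6,10.6,-17],"yaw":0},{"hand":1,"slide":[1.6,10.6,-17],"yaw":0}]'
python3 - <<'E'
from h import *
im,c=shot("wrist","w3")
im2,c=shot("top")
cv2.imwrite("pics/w3.png",np.hstack([cv2.resize(im,(480,300)),cv2.resize(im2[150:260,200:317],(319,300))]))
E
```

```text
time_s: 6.02
tcp_pos: [0.5234, 0.2974, 0.1358]
ee_rot: [[-0.991, 0.131, -0.001], [0.131, 0.991, -0.001], [0.001, -0.001, -1.0]]
wrist_force: [0.3, -0.4, -1.8]
gripper_width: 0.615
```

View pics/w3.png

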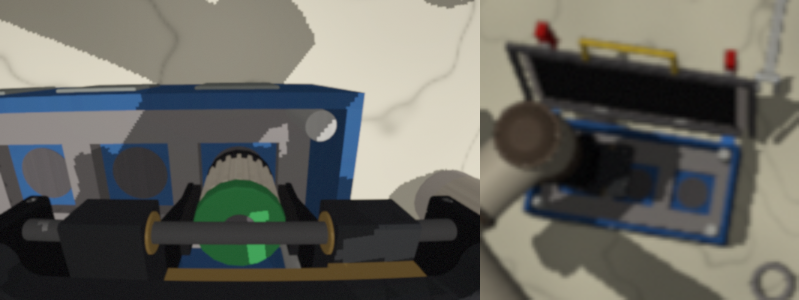

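No contact force and the foot is below deck level, so it's in the pocket. Lowering, releasing with a partial opening, and retreating to the second element.

```bash
python3 -m inch '[{"hand":1,"slide":[0,0,-0.7],"yaw":0},{"hand":1,"slide":[0,0,-0.7],"yaw":0},{"hand":0.27,"slide":[0,0,-0.7],"yaw":0},{"hand":0.27,"slide":[0,0,-0.7],"yaw":0},{"hand":0.27,"slide":[0,0,-0.7],"yaw":0},{"hand":0.27,"slide":[0,0,3],"yaw":0},{"hand":0.27,"slide":[0,0,8],"yaw":0},{"hand":0.27,"slide":[0,0,14],"yaw":0},{"hand":0.27,"slide":[0,0,14],"yaw":0}]'
python3 -m inch '[{"hand":0.1,"slide":[0,-6,0],"yaw":0},{"hand":0.1,"slide":[0,-12,0],"yaw":0},{"hand":0.1,"slide":[0,-18,0],"yaw":0},{"hand":0.1,"slide":[0,-24,0],"yaw":0},{"hand":0.1,"slide":[0,-30,0],"yaw":0},{"hand":0.1,"slide":[0,-36,0],"yaw":0},{"hand":0.1,"slide":[-2,-42,0],"yaw":0},{"hand":0.1,"slide":[-2,-48,0],"yaw":0},{"hand":0.1,"slide":[-2,-54,0],"yaw":0},{"hand":0.1,"slide":[-2,-60,0],"yaw":0}]'
python3 - <<'E'
from h import *
np.set_printoptions(precision=4,suppress=True)
im,c=shot("wrist","w4"); print(sense()["tcp_pos"])
for r in caps(c,im): print("w",*r)
im,c=shot("top","t4")
for r in caps(c,im,amin=30): print("t",*r, onz(c,(r[0][0]+r[0][2]/2-.5,r[0][1]+r[0][3]/2-.5),.095))
E
```

```text
time_s: 7.25
tcp_pos: [0.5256, 0.299, 0.2828]
ee_rot: [[-0.991, 0.13, 0.01], [0.13, 0.991, 0.008], [-0.009, 0.009, -1.0]]
wrist_force: [-0.5, -0.2, -0.8]
gripper_width: 0.732
time_s: 8.5
tcp_pos: [0.5031, -0.3042, 0.2758]
ee_rot: [[-0.991, 0.131, -0.0], [0.131, 0.991, 0.0], [0.0, 0.0, -1.0]]
wrist_force: [-0.4, 0.2, -0.7]
gripper_width: 0.899
[ 0.5028 -0.31    0.2753]
w [ 292  166   57   57 2202] [ 0.5026 -0.303   0.075 ]
t [227 205  15  14 134] [0.5267 0.2986 0.075 ] [0.5238 0.2962 0.095 ]
t [379 223  10   5  34] [ 0.4896 -0.303   0.075 ] [ 0.4875 -0.2994  0.095 ]
t [521 384  33  16 295] [-0.2    -0.9258  0.075 ] [-0.1529 -0.916   0.095 ]
```

Element 1 now stands at about (0.524,0.296), which is pocket 1. Element 2 is at about (0.503,-0.303), under the tool.

```bash
python3 -m inch '[{"hand":0.1,"slide":[0,0,-5],"yaw":0},{"hand":0.1,"slide":[0,0,-10],"yaw":0},{"hand":0.1,"slide":[0,0,-14],"yaw":0},{"hand":0.1,"slide":[0,0,-16.9],"yaw":0},{"hand":0.1,"slide":[0,0,-16.9],"yaw":0},{"hand":1,"slide":[0,0,-16.9],"yaw":0},{"hand":1,"slide":[0,0,-16.9],"yaw":0},{"hand":1,"slide":[0,0,-16.9],"yaw":0},{"hand":1,"slide":[0,0,-16.9],"yaw":0},{"hand":1,"slide":[0,0,-16.9],"yaw":0}]'
python3 -m inch '[{"hand":1,"slide":[0,0,2],"yaw":0},{"hand":1,"slide":[0,0,7],"yaw":0},{"hand":1,"slide":[0,0,13],"yaw":0},{"hand":1,"slide":[0,0,19],"yaw":0},{"hand":1,"slide":[0,6,19],"yaw":0},{"hand":1,"slide":[0,12,19],"yaw":0},{"hand":1,"slide":[0,18,19],"yaw":0},{"hand":1,"slide":[0,24,19],"yaw":0},{"hand":1,"slide":[0,30,19],"yaw":0},{"hand":1,"slide":[0,36,19],"yaw":0}]'
python3 -m inch '[{"hand":1,"slide":[0,3,0],"yaw":0},{"hand":1,"slide":[0,5,0],"yaw":0},{"hand":1,"slide":[0,5,0],"yaw":0},{"hand":1,"slide":[0,5,0],"yaw":0}]'
python3 - <<'E'
from h import *
np.set_printoptions(precision=4,suppress=True)
im,c=shot("wrist","w5"); print(sense()["tcp_pos"])
for r in caps(c,im,z=.095): print("w",*r)
im2,c=shot("top","t5")
for r in caps(c,im2,z=.095,amin=30): print("t",*r)
E
```

```text
time_s: 9.85
tcp_pos: [0.5041, -0.3025, 0.1084]
ee_rot: [[-0.991, 0.131, 0.002], [0.131, 0.991, -0.001], [-0.002, -0.0, -1.0]]
wrist_force: [-0.2, 1.6, 5.7]
gripper_width: 0.615
time_s: 11.1
tcp_pos: [0.5028, 0.0595, 0.2967]
ee_rot: [[-0.991, 0.131, -0.001], [0.131, 0.991, 0.0], [0.001, 0.0, -1.0]]
wrist_force: [1.1, 0.3, -2.1]
gripper_width: 0.61
time_s: 11.6
tcp_pos: [0.5034, 0.1069, 0.2969]
ee_rot: [[-0.991, 0.132, -0.001], [0.132, 0.991, -0.0], [0.001, -0.001, -1.0]]
wrist_force: [0.2, 0.0, -1.7]
gripper_width: 0.613
[0.5035 0.1067 0.297 ]
w [ 496  160   61   57 2372] [0.522  0.2945 0.095 ]
w [ 257  238  124   58 5122] [0.6069 0.0927 0.095 ]
w [ 268  325  104   29 2106] [0.6524 0.0862 0.095 ]
t [521 384  33  16 289] [-0.2057 -0.9166  0.095 ]
```

View pics/w5.png

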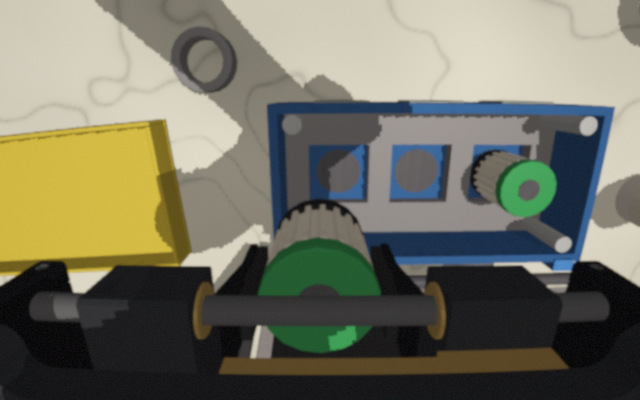

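Element 1 stands squarely in pocket 1, with its cap at (526,188). Pocket 3 is free at (338,172). Placing element 2 there.

```bash
python3 -m inch '[{"hand":1,"slide":[-0.2,2.2,0],"yaw":0},{"hand":1,"slide":[-0.2,2.2,-4],"yaw":0},{"hand":1,"slide":[-0.2,2.2,-8],"yaw":0},{"hand":1,"slide":[-0.2,2.2,-12],"yaw":0},{"hand":1,"slide":[-0.2,2.2,-14],"yaw":0},{"hand":1,"slide":[-0.2,2.2,-15],"yaw":0},{"hand":1,"slide":[-0.2,2.2,-16],"yaw":0},{"hand":1,"slide":[-0.2,2.2,-16],"yaw":0},{"hand":1,"slide":[-0.2,2.2,-16.7],"yaw":0},{"hand":1,"slide":[-0.2,2.2,-16.7],"yaw":0}]'
```

```text
time_s: 12.95
tcp_pos: [0.5015, 0.1296, 0.1302]
ee_rot: [[-0.991, 0.131, -0.0], [0.131, 0.991, -0.0], [0.0, -0.0, -1.0]]
wrist_force: [-1.0, -1.3, -1.5]
gripper_width: 0.617
```

Not blocked, and the foot is about 2 mm off the pocket floor. Releasing, rising clear, and triangulating the handle.

```bash
python3 -m inch '[{"hand":0.27,"slide":[0,0,-0.1],"yaw":0},{"hand":0.27,"slide":[0,0,-0.1],"yaw":0},{"hand":0.27,"slide":[0,0,-0.1],"yaw":0},{"hand":0.27,"slide":[0,0,3],"yaw":0},{"hand":0.27,"slide":[0,0,8],"yaw":0},{"hand":0.27,"slide":[0,0,14],"yaw":0},{"hand":1,"slide":[-6,-6,20],"yaw":0},{"hand":1,"slide":[-9,-6,26],"yaw":0},{"hand":1,"slide":[-9,-6,30],"yaw":0},{"hand":1,"slide":[-9,-6,30],"yaw":0}]'
python3 - <<'E'
from h import *
np.set_printoptions(precision=4,suppress=True)
im,c=shot("wrist","w6"); print(sense()["tcp_pos"])
for r in caps(c,im,z=.095): print("w",*r)
R={}
for n in("top","side"):
    im,c=shot(n,n+"6"); H,S,V=cv2.split(cv2.cvtColor(im,cv2.COLOR_BGR2HSV))
    yy,xx=np.mgrid[:400,:640]
    roi=((xx>215)&(xx<300)&(yy>150)&(yy<190)) if n=="top" else ((xx>325)&(xx<365)&(yy>70)&(yy<125))
    for ce,st,m in blobs((H>18)&(H<35)&(S>120)&(V>80)&roi,8):
        print(n,ce,st,onz(c,ce,.334)); R.setdefault(n,(c,st,ce))
    for r in caps(c,im,z=.095,amin=30): print(n,*r)
    cv2.imwrite("pics/%s6c.png"%n,cv2.resize(im[60:260,200:420],(660,600)))
E
```

```text
time_s: 14.2
tcp_pos: [0.4113, 0.0692, 0.4353]
ee_rot: [[-0.991, 0.131, 0.009], [0.131, 0.991, 0.004], [-0.009, 0.006, -1.0]]
wrist_force: [-0.5, -0.0, -0.8]
gripper_width: 0.367
[0.4114 0.0693 0.4346]
w [350 202  40  37 982] [0.4995 0.1288 0.095 ]
w [ 472  202   40   37 1024] [0.5217 0.2956 0.095 ]
top [254.117  167.7872] [237 164  35  12  94] [0.6514 0.1912 0.334 ]
top [227 205  15  14 134] [0.5246 0.2955 0.095 ]
top [521 384  33  16 295] [-0.188  -0.9159  0.095 ]
side [345.3333  93.4701] [342  80   7  32 117] [0.646  0.1541 0.334 ]
side [119  89  15  27 115] [-0.1491  0.6379  0.095 ]
side [296 133  17  11 131] [0.5263 0.29   0.095 ]
side [294 162  16  12 143] [0.5041 0.1226 0.095 ]
```

View pics/w6.png

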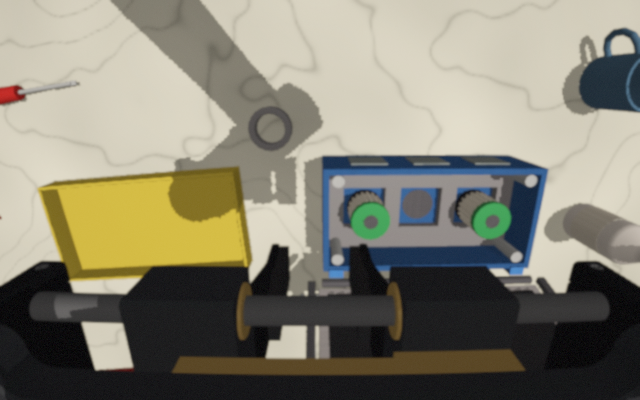

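Both elements stand in their pockets: (0.4995,0.129) and (0.522,0.296), within 1 mm of the pocket centres. Next I'll check the handle's angle.

```bash
cat >> h.py <<'E'
C=np.array([.511,.2126]);YAW=np.radians(-7.5)
def box(x,y,z):
    return np.array([C[0]+x*np.cos(YAW)-y*np.sin(YAW),C[1]+x*np.sin(YAW)+y*np.cos(YAW),z])
def handle(th,y=0,r=.228): return box(.088-r*np.cos(th),y,.108+r*np.sin(th))
E
python3 - <<'E'
from h import *
np.set_printoptions(precision=3,suppress=True)
for th in(1.5,1.6,1.7,1.8):
    print(th,handle(th),*[proj(cam(n),handle(th,y)) for n in("top","side") for y in(-.06,0,.06)])
E
```

```text
1.5 [0.582 0.203 0.335] [266.517 189.686] [249.62  186.982] [232.807 184.292] [321.922  96.144] [322.332  86.451] [322.718  77.332]
1.6 [0.605 0.2   0.336] [267.653 183.308] [250.785 180.621] [234.001 177.949] [329.613  96.044] [329.791  86.35 ] [329.959  77.23 ]
1.7 [0.627 0.197 0.334] [268.847 177.103] [252.032 174.436] [235.3   171.786] [337.278  96.627] [337.226  86.919] [337.176  77.786]
1.8 [0.65  0.194 0.33 ] [270.081 171.156] [253.341 168.512] [236.683 165.886] [344.819  97.884] [344.541  88.151] [344.277  78.993]
```

View pics/top6c.png

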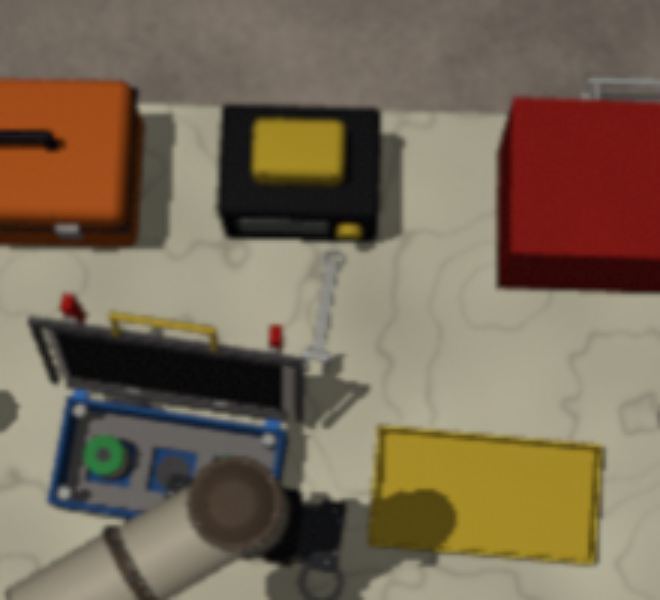

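The bar's centre is at (254,167), which gives a cover angle of about 1.81 and a handle at about (0.652,0.194,0.33). Going over it and behind.

```bash
python3 -m inch '[{"hand":1,"slide":[0,0,3],"yaw":0},{"hand":1,"slide":[6,2.5,3],"yaw":0},{"hand":1,"slide":[12,5,3],"yaw":0},{"hand":1,"slide":[18,7.5,3],"yaw":0},{"hand":1,"slide":[24,10,3],"yaw":0},{"hand":1,"slide":[29.1,11.8,3],"yaw":0},{"hand":1,"slide":[29.1,11.8,3],"yaw":0},{"hand":1,"slide":[29.1,11.8,3],"yaw":0}]'
python3 - <<'E'
from h import *
im,c=shot("wrist","w7")
im2,_=shot("side","s7")
cv2.imwrite("pics/m7.png",np.hstack([cv2.resize(im,(480,300)),cv2.resize(im2[20:220,240:440],(300,300))]))
E
```

```text
time_s: 15.35
tcp_pos: [0.7035, 0.1881, 0.4559]
ee_rot: [[-0.991, 0.131, -0.006], [0.131, 0.991, -0.003], [0.006, -0.004, -1.0]]
wrist_force: [-0.4, 0.4, 0.4]
gripper_width: 0.008
```

View pics/m7.png

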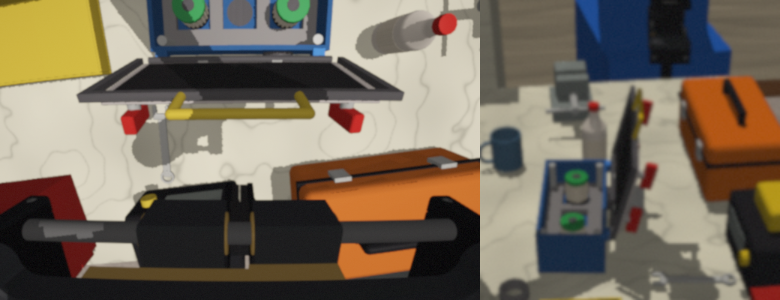

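The closed fingers are about 5 cm behind the yellow bar, which shows at about (320,151) in the full picture. Working out the waypoints for the arc.

```bash
python3 -m inch '[{"hand":1,"slide":[0,0,-4],"yaw":0},{"hand":1,"slide":[0,0,-7.2],"yaw":0},{"hand":1,"slide":[0,0,-7.2],"yaw":0},{"hand":1,"slide":[0,0,-7.2],"yaw":0}]'
python3 - <<'E'
from h import *
np.set_printoptions(precision=1,suppress=True)
p=np.array(sense()["tcp_pos"]);print(p)
o=box(.022,0,.055)-box(0,0,0)
for th in(1.81,1.7,1.6,1.5,1.4,1.3,1.2,1.1,1.0,.9,.8): print(th,(handle(th)+o-p)*100)
im,c=shot("wrist"); H,S,V=cv2.split(cv2.cvtColor(im,cv2.COLOR_BGR2HSV))
m=(H>18)&(H<35)&(S>120)&(V>80); 
for ce,st,_ in blobs(m,150): print(ce,st,onz(c,ce,.33)*100)
E
```

```text
time_s: 15.95
tcp_pos: [0.7023, 0.1873, 0.392]
ee_rot: [[-0.991, 0.131, 0.005], [0.131, 0.991, 0.001], [-0.005, 0.002, -1.0]]
wrist_force: [0.6, -0.4, 0.4]
gripper_width: 0.003
[0.7 0.2 0.4]
1.81 [-2.9  0.4 -0.7]
1.7 [-5.3  0.7 -0.3]
1.6 [-7.6  1.  -0.1]
1.5 [-9.8  1.3 -0.2]
1.4 [-12.1   1.6  -0.4]
1.3 [-14.3   1.9  -0.9]
1.2 [-16.4   2.2  -1.6]
1.1 [-18.5   2.4  -2.6]
1.0 [-20.4   2.7  -3.7]
0.9 [-22.3   2.9  -5. ]
0.8 [-24.    3.2  -6.5]
[55.6 52.8] [    0     0   123   111 11969] [58.5  8.9 33. ]
[317.9 168. ] [ 182  129  277   56 6671] [65.  19.4 33. ]
[180.9 286.3] [169 277  25  19 359] [70.2 11.5 33. ]
[301.  313.3] [299 284   5  56 189] [72.6 17.5 33. ]
[336.8 312.6] [335 284   5  55 177] [72.8 19.3 33. ]
[298.2 363.9] [ 111  347  347   27 4974] [76.  16.8 33. ]
```

```bash
python3 -m inch '[{"hand":1,"slide":[-2.9,0.4,0],"yaw":0},{"hand":1,"slide":[-5.3,0.7,0.2],"yaw":0},{"hand":1,"slide":[-7.6,1,0.4],"yaw":0},{"hand":1,"slide":[-9.8,1.3,0.4],"yaw":0},{"hand":1,"slide":[-12.1,1.6,0.2],"yaw":0},{"hand":1,"slide":[-14.3,1.9,-0.3],"yaw":0},{"hand":1,"slide":[-16.4,2.2,-1],"yaw":0},{"hand":1,"slide":[-18.5,2.4,-2],"yaw":0},{"hand":1,"slide":[-20.4,2.7,-3.1],"yaw":0},{"hand":1,"slide":[-20.4,2.7,-3.1],"yaw":0}]'
python3 - <<'E'
from h import *
im,c=shot("wrist","w8")
im2,_=shot("side","s8")
cv2.imwrite("pics/m8.png",np.hstack([cv2.resize(im,(480,300)),cv2.resize(im2[20:220,240:440],(300,300))]))
E
```

```text
time_s: 17.25
tcp_pos: [0.498, 0.2148, 0.3591]
ee_rot: [[-0.992, 0.13, 0.002], [0.13, 0.992, 0.002], [-0.002, 0.002, -1.0]]
wrist_force: [1.3, -0.0, 0.6]
gripper_width: 0.006
```

View pics/m8.png

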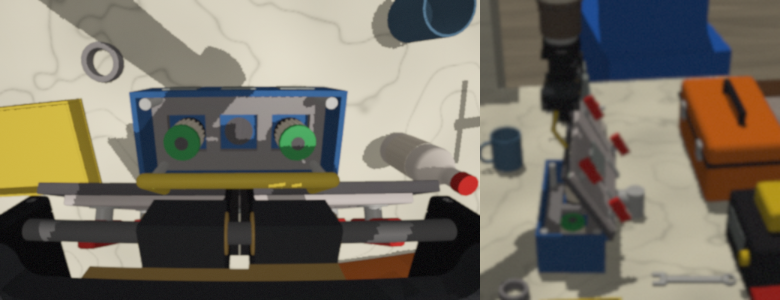

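The cover follows and is now at about 1.05 rad, with the bar against the fingers. Continuing along the arc.

```bash
python3 -m inch '[{"hand":1,"slide":[-1.8,0.2,-1.3],"yaw":0},{"hand":1,"slide":[-3.5,0.5,-2.8],"yaw":0},{"hand":1,"slide":[-5.1,0.7,-4.5],"yaw":0},{"hand":1,"slide":[-5.1,0.7,-4.5],"yaw":0}]'
python3 - <<'E'
from h import *
im,c=shot("wrist","w8")
H,S,V=cv2.split(cv2.cvtColor(im,cv2.COLOR_BGR2HSV))
for ce,st,_ in blobs((H>18)&(H<35)&(S>120)&(V>80),150): print(ce,st)
for th in (.6,.7,.75,.8,.85,.9): print(th,proj(c,handle(th)),handle(th))
E
```

```text
time_s: 17.85
tcp_pos: [0.4476, 0.2216, 0.3121]
ee_rot: [[-0.991, 0.13, -0.001], [0.13, 0.991, -0.001], [0.001, -0.001, -1.0]]
wrist_force: [0.5, -0.6, -0.4]
gripper_width: 0.006
[ 52.71050375 226.94662379] [   0  178  119  108 9330]
[316.30976431 244.01285583] [ 178  231  277   41 6534]
[301.03684211 313.13684211] [299 285   5  55 190]
[336.79005525 312.77900552] [335 284   5  56 181]
[301.16360702 364.04054872] [ 112  352  347   22 4957]
0.6 [317.82761142 194.65930051] [0.4116805  0.22567566 0.23673848]
0.7 [317.71843351 233.68741639] [0.42535501 0.22387538 0.25488163]
0.75 [317.66459098 256.4445328 ] [0.4328493  0.22288874 0.26341364]
0.8 [317.61251769 281.27548439] [0.44075699 0.22184767 0.27155719]
0.85 [317.56334269 308.0120013 ] [0.44905833 0.22075477 0.27929193]
0.9 [317.51829542 336.3908613 ] [0.45773257 0.21961279 0.28659854]
```

The cover is at about 0.72 rad. Switching to pressing the bar down from above, following the arc.

```bash
python3 -m inch '[{"hand":1,"slide":[0,0,4.2],"yaw":0},{"hand":1,"slide":[-2.2,0.2,4.2],"yaw":0},{"hand":1,"slide":[-2.3,0.2,1.8],"yaw":0},{"hand":1,"slide":[-3.6,0.4,0],"yaw":0},{"hand":1,"slide":[-4.8,0.55,-2],"yaw":0},{"hand":1,"slide":[-5.8,0.7,-4],"yaw":0},{"hand":1,"slide":[-6.5,0.8,-6.2],"yaw":0},{"hand":1,"slide":[-7.1,0.9,-8.4],"yaw":0},{"hand":1,"slide":[-7.4,0.9,-10.6],"yaw":0},{"hand":1,"slide":[-7.4,0.9,-10.6],"yaw":0}]'
python3 - <<'E'
from h import *
im,c=shot("wrist","w9")
im2,_=shot("side","s9")
cv2.imwrite("pics/m9.png",np.hstack([cv2.resize(im,(480,300)),cv2.resize(im2[20:220,220:420],(300,300))]))
E
```

```text
time_s: 19.15
tcp_pos: [0.3742, 0.2307, 0.2059]
ee_rot: [[-0.991, 0.131, -0.001], [0.131, 0.991, -0.002], [0.001, -0.002, -1.0]]
wrist_force: [0.5, -0.8, 0.0]
gripper_width: 0.007
```

View pics/m9.png

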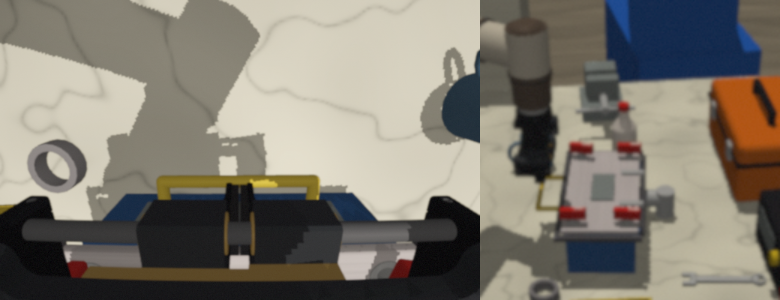

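The cover is almost level with the tips on the bar. Pressing on to the end and watching the force.

```bash
python3 -m inch '[{"hand":1,"slide":[-0.1,0,-1],"yaw":0},{"hand":1,"slide":[-0.1,0,-1.8],"yaw":0},{"hand":1,"slide":[-0.1,0,-2.2],"yaw":0},{"hand":1,"slide":[-0.1,0,-2.4],"yaw":0},{"hand":1,"slide":[-0.1,0,-2.4],"yaw":0}]'
```

```text
time_s: 19.88
tcp_pos: [0.3725, 0.2305, 0.1828]
ee_rot: [[-0.991, 0.13, -0.0], [0.13, 0.991, -0.001], [0.0, -0.001, -1.0]]
wrist_force: [-2.5, -1.7, 5.4]
gripper_width: 0.005
```

```bash
python3 -m inch '[{"hand":1,"slide":[0,0,-0.2],"yaw":0},{"hand":1,"slide":[0,0,-0.4],"yaw":0},{"hand":1,"slide":[0,0,-0.4],"yaw":0},{"hand":1,"slide":[0,0,-0.4],"yaw":0}]'
```

```text
time_s: 20.38
tcp_pos: [0.3727, 0.2306, 0.182]
ee_rot: [[-0.992, 0.129, 0.001], [0.129, 0.992, -0.001], [-0.001, -0.001, -1.0]]
wrist_force: [-10.8, -4.7, 28.6]
gripper_width: 0.007
```

It held at z 0.182 against 28.6 N, with the bar at 108 mm, so the cover is shut. Rising, then checking the wrist joint and the bottle near knob 4.

```bash
python3 -m inch '[{"hand":1,"slide":[0,0,2],"yaw":0},{"hand":1,"slide":[0,0,8],"yaw":0},{"hand":0.5,"slide":[0,0,14],"yaw":0},{"hand":0.5,"slide":[0,0,20],"yaw":0},{"hand":0.5,"slide":[0,0,20],"yaw":0}]'
python3 - <<'E'
from h import *
np.set_printoptions(precision=3,suppress=True)
s=sense();print(s["joints"],s["tcp_pos"])
yy,xx=np.mgrid[:400,:640]; D={}
for n in("top","side"):
    im,c=shot(n,n+"10"); H,S,V=cv2.split(cv2.cvtColor(im,cv2.COLOR_BGR2HSV))
    red=((H<8)|(H>172))&(S>130)&(V>60)
    roi=((xx>170)&(xx<310)&(yy>150)&(yy<250)) if n=="top" else ((xx>270)&(xx<370)&(yy>70)&(yy<210))
    for ce,st,m in blobs(red&roi,6):
        print(n,ce,st,onz(c,ce,.159)); 
    for i,(x,y) in enumerate([(-.056,.128),(-.056,-.128),(.056,-.128),(.056,.128)]): print(" pred knob",i+1,box(x,y,.155),proj(c,box(x,y,.155)))
E
```

```text
time_s: 21.0
tcp_pos: [0.3739, 0.2318, 0.3835]
ee_rot: [[-0.991, 0.13, 0.008], [0.13, 0.991, 0.009], [-0.007, 0.01, -1.0]]
wrist_force: [-0.4, -0.2, -1.2]
gripper_width: 0.261
[  53.146   -0.162  -14.643    0.091  -74.828 -150.66 ] [0.374 0.232 0.384]
top [180.341 191.439] [177 188   8   7  41] [0.588 0.5   0.159]
top [223.857 195.857] [221 188   7  14  42] [0.576 0.328 0.159]
top [288.417 206.167] [286 199   7  13  36] [0.543 0.076 0.159]
top [218.966 222.517] [216 217   7  10  29] [0.472 0.34  0.159]
top [283.167 235.7  ] [281 232   5   9  30] [0.429 0.092 0.159]
 pred knob 1 [0.472 0.347 0.155] [217.526 222.432]
 pred knob 2 [0.439 0.093 0.155] [283.018 233.2  ]
 pred knob 3 [0.55  0.078 0.155] [287.949 204.531]
 pred knob 4 [0.583 0.332 0.155] [222.997 194.059]
side [315.324  90.412] [312  88   7   6  34] [0.588 0.503 0.159]
side [286.527 118.162] [280 115  14   7  74] [0.471 0.32  0.159]
side [318.092 117.934] [312 115  15   7  76] [0.578 0.309 0.159]
side [280.224 162.047] [273 158  17   8 107] [0.437 0.07  0.159]
side [317.374 161.888] [310 158  17   8 107] [0.55  0.057 0.159]
 pred knob 1 [0.472 0.347 0.155] [286.564 115.148]
 pred knob 2 [0.439 0.093 0.155] [280.392 158.608]
 pred knob 3 [0.55  0.078 0.155] [316.649 158.863]
 pred knob 4 [0.583 0.332 0.155] [318.78  115.302]
```

The bottle top is about 16 cm high at (0.588,0.50), clear of the gripper body at working height. Joint 6 is at -151°, so I'll flip half a turn to leave room for clockwise turns.

```bash
python3 -m inch '[{"hand":0.5,"slide":[2,-0.5,1.6],"yaw":0.18},{"hand":0.5,"slide":[4,-1,1.6],"yaw":0.36},{"hand":0.5,"slide":[7.6,-1.6,1.6],"yaw":0.54},{"hand":0.5,"slide":[7.6,-1.6,1.6],"yaw":0.72},{"hand":0.5,"slide":[7.6,-1.6,1.6],"yaw":0.9},{"hand":0.5,"slide":[7.6,-1.6,1.6],"yaw":1.08},{"hand":0.5,"slide":[7.6,-1.6,1.6],"yaw":1.26},{"hand":0.5,"slide":[7.6,-1.6,1.6],"yaw":1.44},{"hand":0.5,"slide":[7.6,-1.6,1.6],"yaw":1.62}]'
python3 -m inch '[{"hand":0.5,"slide":[0,0,0],"yaw":0.18},{"hand":0.5,"slide":[0,0,0],"yaw":0.36},{"hand":0.5,"slide":[0,0,0],"yaw":0.54},{"hand":0.5,"slide":[0,0,0],"yaw":0.72},{"hand":0.5,"slide":[0,0,0],"yaw":0.9},{"hand":0.5,"slide":[0,0,0],"yaw":1.08},{"hand":0.5,"slide":[0,0,0],"yaw":1.26},{"hand":0.5,"slide":[0,0,0],"yaw":1.44},{"hand":0.5,"slide":[0,0,0],"yaw":1.52},{"hand":0.5,"slide":[0,0,0],"yaw":1.52}]'
cat >> h.py <<'E'
KN=[(-.056,.128),(-.056,-.128),(.056,-.128),(.056,.128)]
def knobs(c,im,z=.159):
    """red knob tops: centre at z, bar axis angle from box x (deg clockwise, mod 180)"""
    H,S,V=cv2.split(cv2.cvtColor(im,cv2.COLOR_BGR2HSV)); yy,xx=np.mgrid[:400,:640]
    red=((H<9)|(H>170))&(S>110)&(V>50)
    for i,(x,y) in enumerate(KN):
        p=proj(c,box(x,y,z)); near=np.hypot(xx-p[0],yy-p[1])<45
        B=sorted(blobs(red&near,40),key=lambda b:-b[1][4])
        if not B: print("knob",i+1,"not seen, pred",p); continue
        ce,st,m=B[0]
        v=(V*m)[m]; top=m&(V>np.percentile(v,35))
        P=np.array([onz(c,q,z)[:2] for q in np.argwhere(m)[:,::-1]])
        r=cv2.minAreaRect(P.astype(np.float32)*1000); b=cv2.boxPoints(r)
        e=max((b[1]-b[0],b[2]-b[1]),key=np.linalg.norm)
        a=(np.degrees(YAW-np.arctan2(e[1],e[0])))%180
        print("knob",i+1,"pix",ce.round(),st[4],"ctr",np.array(r[0])/1000,"pred",box(x,y,z)[:2],"size",np.round(r[1]),"cw deg",round(a,1))
E
python3 - <<'E'
from h import *
np.set_printoptions(precision=4,suppress=True)
im,c=shot("wrist","w11");s=sense();print(s["tcp_pos"],s["joints"],s["ee_rot"][:2,:2])
knobs(c,im)
E
```

```text
time_s: 22.22
tcp_pos: [0.4482, 0.2144, 0.3918]
ee_rot: [[-0.076, -0.997, -0.004], [-0.997, 0.076, -0.003], [0.003, 0.003, -1.0]]
wrist_force: [-0.8, 0.5, -0.5]
gripper_width: 0.502
time_s: 23.48
tcp_pos: [0.4483, 0.2145, 0.3922]
ee_rot: [[0.991, -0.133, -0.003], [-0.133, -0.991, -0.003], [-0.003, 0.003, -1.0]]
wrist_force: [0.2, 1.0, -0.5]
gripper_width: 0.501
[0.4483 0.2145 0.3926] [ 44.3142   6.0972  -6.627   -0.0167 -77.4669  37.9948] [[ 0.991  -0.1339]
 [-0.1339 -0.991 ]]
knob 1 pix [188. 178.] 922 ctr [0.4734 0.3411] pred [0.4722 0.3468] size [21. 57.] cw deg 11.4
knob 2 pix [437. 175.] 960 ctr [0.443  0.0971] pred [0.4388 0.093 ] size [21. 55.] cw deg 0.2
knob 3 pix [448.  58.] 1210 ctr [0.5508 0.0834] pred [0.5498 0.0784] size [21. 55.] cw deg 2.5
knob 4 pix [175.  60.] 1220 ctr [0.5816 0.3268] pred [0.5832 0.3322] size [21. 54.] cw deg 0.1
```

View pics/w11.png

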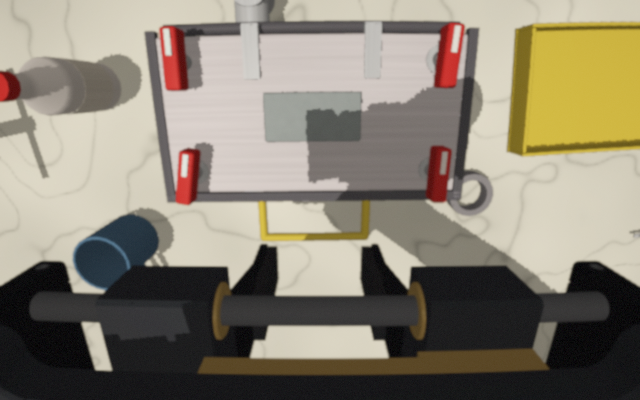

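The wrist view shows the cover square and shut. The four bars are nearly slack, at about (180,57), (450,54), (187,176) and (438,174), all with their white marks at the far ends. The predicted knob positions fit to a few mm. Knob 1 first.

```bash
python3 -m inch '[{"hand":0.5,"slide":[1.2,6,0],"yaw":0},{"hand":0.5,"slide":[2.2,12,-2],"yaw":0},{"hand":0.5,"slide":[2.5,13.2,-7],"yaw":0},{"hand":0.5,"slide":[2.5,13.2,-12],"yaw":0},{"hand":0.5,"slide":[2.5,13.2,-16],"yaw":0},{"hand":0.5,"slide":[2.5,13.2,-18.2],"yaw":0},{"hand":0.5,"slide":[2.5,13.2,-19.2],"yaw":0},{"hand":0.5,"slide":[2.5,13.2,-19.2],"yaw":0}]'
python3 -m inch '[{"hand":1,"slide":[0,0,0],"yaw":0},{"hand":1,"slide":[0,0,0],"yaw":0},{"hand":1,"slide":[0,0,0],"yaw":0},{"hand":1,"slide":[0,0,0],"yaw":0}]'
```

```text
time_s: 24.52
tcp_pos: [0.4736, 0.3466, 0.2017]
ee_rot: [[0.991, -0.133, -0.001], [-0.133, -0.991, -0.001], [-0.001, 0.001, -1.0]]
wrist_force: [0.6, -0.4, 0.1]
gripper_width: 0.5
time_s: 25.02
tcp_pos: [0.4739, 0.3461, 0.2032]
ee_rot: [[0.991, -0.133, 0.001], [-0.133, -0.991, -0.001], [0.001, 0.001, -1.0]]
wrist_force: [0.3, -2.7, 3.9]
gripper_width: 0.185
```

Gripped at 16.1 mm, the bar's width. Turning knob 1 to half travel.

```bash
python3 -m inch '[{"hand":1,"slide":[0,0,0],"yaw":-0.16},{"hand":1,"slide":[0,0,-0.1],"yaw":-0.32},{"hand":1,"slide":[0,0,-0.1],"yaw":-0.48},{"hand":1,"slide":[0,0,-0.2],"yaw":-0.64},{"hand":1,"slide":[0,0,-0.3],"yaw":-0.8},{"hand":1,"slide":[0,0,-0.3],"yaw":-0.95},{"hand":1,"slide":[0,0,-0.4],"yaw":-1.0},{"hand":1,"slide":[0,0,-0.4],"yaw":-1.0},{"hand":1,"slide":[0,0,-0.4],"yaw":-1.0}]'
```

```text
time_s: 26.15
tcp_pos: [0.4725, 0.3448, 0.2001]
ee_rot: [[0.424, -0.906, -0.002], [-0.906, -0.424, -0.004], [0.003, 0.004, -1.0]]
wrist_force: [-7.5, -5.9, 12.7]
gripper_width: 0.183
```

```bash
python3 -m inch '[{"hand":0.5,"slide":[0,0,0],"yaw":0},{"hand":0.5,"slide":[0,0,0],"yaw":0},{"hand":0.5,"slide":[0,0,5],"yaw":0},{"hand":0.5,"slide":[1,-3,10],"yaw":0.18},{"hand":0.5,"slide":[2.6,-9,10],"yaw":0.36},{"hand":0.5,"slide":[4.2,-15,10],"yaw":0.54},{"hand":0.5,"slide":[5.8,-21,10],"yaw":0.72},{"hand":0.5,"slide":[7.8,-26.8,10],"yaw":0.9},{"hand":0.5,"slide":[7.8,-26.8,10],"yaw":1.0},{"hand":0.5,"slide":[7.8,-26.8,10],"yaw":1.0}]'
python3 - <<'E'
from h import *
np.set_printoptions(precision=4,suppress=True)
im,c=shot("wrist","w12");print(sense()["tcp_pos"])
knobs(c,im)
im,c=shot("side","s12"); knobs(c,im)
E
```

```text
time_s: 27.4
tcp_pos: [0.5521, 0.0779, 0.2979]
ee_rot: [[0.991, -0.136, 0.0], [-0.136, -0.991, 0.0], [0.0, -0.0, -1.0]]
wrist_force: [-1.3, -0.2, -0.3]
gripper_width: 0.5
[0.5519 0.0787 0.298 ]
knob 1 not seen, pred [ 27.0904 341.6589]
knob 2 pix [320. 343.] 424 ctr [0.4449 0.0919] pred [0.4388 0.093 ] size [15. 31.] cw deg 0.3
knob 3 pix [318. 217.] 1331 ctr [0.5537 0.0782] pred [0.5498 0.0784] size [15. 58.] cw deg 3.7
knob 4 pix [ 10. 220.] 1456 ctr [0.5812 0.3088] pred [0.5832 0.3322] size [23. 61.] cw deg 17.5
knob 1 pix [287. 119.] 58 ctr [0.472  0.3186] pred [0.4722 0.3468] size [21. 74.] cw deg 59.0
knob 2 pix [281. 162.] 114 ctr [0.4399 0.0725] pred [0.4388 0.093 ] size [36. 51.] cw deg 179.3
knob 3 pix [317. 162.] 120 ctr [0.5503 0.0593] pred [0.5498 0.0784] size [36. 52.] cw deg 179.3
knob 4 pix [287. 119.] 58 ctr [0.472  0.3186] pred [0.5832 0.3322] size [21. 74.] cw deg 59.0
```

Knob 1 stands at about 59° (1.0 rad). Knob 3's centre is measured under the tool, so gripping and turning it.

```bash
python3 -m inch '[{"hand":0.5,"slide":[0,0,-4],"yaw":0},{"hand":0.5,"slide":[0,0,-8],"yaw":0},{"hand":0.5,"slide":[0,0,-9.7],"yaw":0},{"hand":0.5,"slide":[0,0,-9.7],"yaw":0},{"hand":1,"slide":[0,0,-9.7],"yaw":0},{"hand":1,"slide":[0,0,-9.7],"yaw":0},{"hand":1,"slide":[0,0,-9.7],"yaw":0},{"hand":1,"slide":[0,0,-9.7],"yaw":0}]'
python3 -m inch '[{"hand":1,"slide":[0,0,0],"yaw":-0.16},{"hand":1,"slide":[0,0,-0.1],"yaw":-0.32},{"hand":1,"slide":[0,0,-0.1],"yaw":-0.48},{"hand":1,"slide":[0,0,-0.2],"yaw":-0.64},{"hand":1,"slide":[0,0,-0.3],"yaw":-0.8},{"hand":1,"slide":[0,0,-0.3],"yaw":-0.95},{"hand":1,"slide":[0,0,-0.3],"yaw":-1.0},{"hand":1,"slide":[0,0,-0.3],"yaw":-1.0},{"hand":1,"slide":[0,0,-0.3],"yaw":-1.0}]'
```

```text
time_s: 28.5
tcp_pos: [0.5518, 0.0784, 0.2019]
ee_rot: [[0.991, -0.133, 0.001], [-0.133, -0.991, -0.0], [0.001, 0.0, -1.0]]
wrist_force: [-0.5, -0.6, 2.1]
gripper_width: 0.187
time_s: 29.62
tcp_pos: [0.5515, 0.0774, 0.199]
ee_rot: [[0.424, -0.906, -0.0], [-0.906, -0.424, -0.002], [0.001, 0.001, -1.0]]
wrist_force: [-1.6, -6.1, 3.7]
gripper_width: 0.182
```

```bash
python3 -m inch '[{"hand":0.5,"slide":[0,0,0],"yaw":0},{"hand":0.5,"slide":[0,0,0],"yaw":0},{"hand":0.5,"slide":[0,0,5],"yaw":0.1},{"hand":0.5,"slide":[-3,0.4,7],"yaw":0.28},{"hand":0.5,"slide":[-7,0.9,7],"yaw":0.46},{"hand":0.5,"slide":[-11.1,1.4,7],"yaw":0.64},{"hand":0.5,"slide":[-11.1,1.4,7],"yaw":0.82},{"hand":0.5,"slide":[-11.1,1.4,7],"yaw":1.0},{"hand":0.5,"slide":[-11.1,1.4,4],"yaw":1.0},{"hand":0.5,"slide":[-11.1,1.4,4],"yaw":1.0}]'
python3 -m inch '[{"hand":0.5,"slide":[0,0,-2],"yaw":0},{"hand":0.5,"slide":[0,0,-3.7],"yaw":0},{"hand":0.5,"slide":[0,0,-3.7],"yaw":0},{"hand":1,"slide":[0,0,-3.7],"yaw":0},{"hand":1,"slide":[0,0,-3.7],"yaw":0},{"hand":1,"slide":[0,0,-3.7],"yaw":0},{"hand":1,"slide":[0,0,-3.7],"yaw":0}]'
```

```text
time_s: 30.88
tcp_pos: [0.4394, 0.0924, 0.2366]
ee_rot: [[0.991, -0.132, -0.004], [-0.132, -0.991, -0.002], [-0.004, 0.002, -1.0]]
wrist_force: [-0.1, -0.1, 0.8]
gripper_width: 0.501
time_s: 31.75
tcp_pos: [0.4407, 0.0924, 0.2016]
ee_rot: [[0.991, -0.132, 0.0], [-0.132, -0.991, -0.001], [0.0, 0.001, -1.0]]
wrist_force: [-0.2, -1.6, 0.7]
gripper_width: 0.181
```

```bash
python3 -m inch '[{"hand":1,"slide":[0,0,0],"yaw":-0.16},{"hand":1,"slide":[0,0,-0.1],"yaw":-0.32},{"hand":1,"slide":[0,0,-0.1],"yaw":-0.48},{"hand":1,"slide":[0,0,-0.2],"yaw":-0.64},{"hand":1,"slide":[0,0,-0.3],"yaw":-0.8},{"hand":1,"slide":[0,0,-0.3],"yaw":-0.95},{"hand":1,"slide":[0,0,-0.3],"yaw":-1.0},{"hand":1,"slide":[0,0,-0.3],"yaw":-1.0},{"hand":1,"slide":[0,0,-0.3],"yaw":-1.0}]'
python3 -m inch '[{"hand":0.5,"slide":[0,0,0],"yaw":0},{"hand":0.5,"slide":[0,0,0],"yaw":0},{"hand":0.5,"slide":[0,0,5],"yaw":0},{"hand":0.5,"slide":[2,3,10],"yaw":0.18},{"hand":0.5,"slide":[5,8,10],"yaw":0.36},{"hand":0.5,"slide":[8,13,10],"yaw":0.54},{"hand":0.5,"slide":[11,18,10],"yaw":0.72},{"hand":0.5,"slide":[14.4,24,10],"yaw":0.9},{"hand":0.5,"slide":[14.4,24,10],"yaw":1.0},{"hand":0.5,"slide":[14.4,24,10],"yaw":1.0}]'
python3 - <<'E'
from h import *
np.set_printoptions(precision=4,suppress=True)
im,c=shot("wrist","w13");print(sense()["tcp_pos"])
knobs(c,im)
im,c=shot("side","s13"); knobs(c,im)
E
```

```text
time_s: 32.88
tcp_pos: [0.4397, 0.0914, 0.1985]
ee_rot: [[0.424, -0.906, -0.002], [-0.906, -0.424, -0.002], [0.001, 0.003, -1.0]]
wrist_force: [-2.7, -4.4, 3.8]
gripper_width: 0.184
time_s: 34.12
tcp_pos: [0.5848, 0.3337, 0.2969]
ee_rot: [[0.991, -0.133, -0.001], [-0.133, -0.991, -0.001], [-0.001, 0.001, -1.0]]
wrist_force: [0.4, -0.5, 0.3]
gripper_width: 0.501
[0.5845 0.3329 0.2976]
knob 1 pix [315. 339.] 1163 ctr [0.4835 0.3473] pred [0.4722 0.3468] size [27. 55.] cw deg 58.2
knob 2 not seen, pred [615.1149 339.089 ]
knob 3 pix [626. 216.] 1043 ctr [0.5552 0.1048] pred [0.5498 0.0784] size [34. 24.] cw deg 163.0
knob 4 pix [321. 216.] 1306 ctr [0.5862 0.3317] pred [0.5832 0.3322] size [15. 58.] cw deg 0.6
knob 1 pix [319. 119.] 87 ctr [0.581  0.3049] pred [0.4722 0.3468] size [32. 48.] cw deg 179.4
knob 2 pix [280. 162.] 84 ctr [0.4385 0.069 ] pred [0.4388 0.093 ] size [21. 75.] cw deg 59.9
knob 3 pix [319. 119.] 87 ctr [0.581  0.3049] pred [0.5498 0.0784] size [32. 48.] cw deg 179.4
knob 4 pix [319. 119.] 87 ctr [0.581  0.3049] pred [0.5832 0.3322] size [32. 48.] cw deg 179.4
```

Knob 1 reads 58° and knob 2 about 60°, both half-way. Now knob 4.

```bash
python3 -m inch '[{"hand":0.5,"slide":[0,0,-4],"yaw":0},{"hand":0.5,"slide":[0,0,-8],"yaw":0},{"hand":0.5,"slide":[0,0,-9.6],"yaw":0},{"hand":0.5,"slide":[0,0,-9.6],"yaw":0},{"hand":1,"slide":[0,0,-9.6],"yaw":0},{"hand":1,"slide":[0,0,-9.6],"yaw":0},{"hand":1,"slide":[0,0,-9.6],"yaw":0},{"hand":1,"slide":[0,0,-9.6],"yaw":0}]'
python3 -m inch '[{"hand":1,"slide":[0,0,0],"yaw":-0.16},{"hand":1,"slide":[0,0,-0.1],"yaw":-0.32},{"hand":1,"slide":[0,0,-0.1],"yaw":-0.48},{"hand":1,"slide":[0,0,-0.2],"yaw":-0.64},{"hand":1,"slide":[0,0,-0.3],"yaw":-0.8},{"hand":1,"slide":[0,0,-0.3],"yaw":-0.95},{"hand":1,"slide":[0,0,-0.3],"yaw":-1.0},{"hand":1,"slide":[0,0,-0.3],"yaw":-1.0},{"hand":1,"slide":[0,0,-0.3],"yaw":-1.0}]'
```

```text
time_s: 35.22
tcp_pos: [0.5847, 0.3321, 0.2029]
ee_rot: [[0.991, -0.133, 0.0], [-0.133, -0.991, -0.001], [0.0, 0.001, -1.0]]
wrist_force: [-1.4, -2.4, 1.3]
gripper_width: 0.18
time_s: 36.35
tcp_pos: [0.584, 0.3306, 0.1997]
ee_rot: [[0.423, -0.906, -0.003], [-0.906, -0.423, -0.004], [0.002, 0.004, -1.0]]
wrist_force: [-2.0, -6.0, 4.8]
gripper_width: 0.177
```

First round is done. Taking an overview to check all four before the second round.

```bash
python3 -m inch '[{"hand":0.5,"slide":[0,0,0],"yaw":0},{"hand":0.5,"slide":[0,0,0],"yaw":0},{"hand":0.5,"slide":[0,0,6],"yaw":0},{"hand":0.5,"slide":[-2,-2,12],"yaw":0.18},{"hand":0.5,"slide":[-5,-4,17],"yaw":0.36},{"hand":0.5,"slide":[-9,-8,19],"yaw":0.54},{"hand":0.5,"slide":[-13.4,-11.6,19],"yaw":0.72},{"hand":0.5,"slide":[-13.4,-11.6,19],"yaw":0.9},{"hand":0.5,"slide":[-13.4,-11.6,19],"yaw":1.0},{"hand":0.5,"slide":[-13.4,-11.6,19],"yaw":1.0}]'
python3 - <<'E'
from h import *
np.set_printoptions(precision=4,suppress=True)
im,c=shot("wrist","w14");print(sense()["tcp_pos"])
knobs(c,im,.155)
E
```

```text
time_s: 37.6
tcp_pos: [0.4505, 0.2169, 0.3895]
ee_rot: [[0.991, -0.133, 0.001], [-0.133, -0.991, 0.001], [0.001, -0.001, -1.0]]
wrist_force: [-0.0, -0.1, 0.2]
gripper_width: 0.502
[0.4506 0.2169 0.3894]
knob 1 pix [189. 181.] 701 ctr [0.4732 0.3424] pred [0.4722 0.3468] size [17. 61.] cw deg 56.7
knob 2 pix [439. 178.] 1031 ctr [0.4421 0.0963] pred [0.4388 0.093 ] size [23. 57.] cw deg 58.0
knob 3 pix [450.  61.] 1000 ctr [0.5493 0.082 ] pred [0.5498 0.0784] size [17. 59.] cw deg 57.9
knob 4 pix [177.  64.] 1151 ctr [0.5808 0.3283] pred [0.5832 0.3322] size [20. 58.] cw deg 58.0
```

View pics/w14.png

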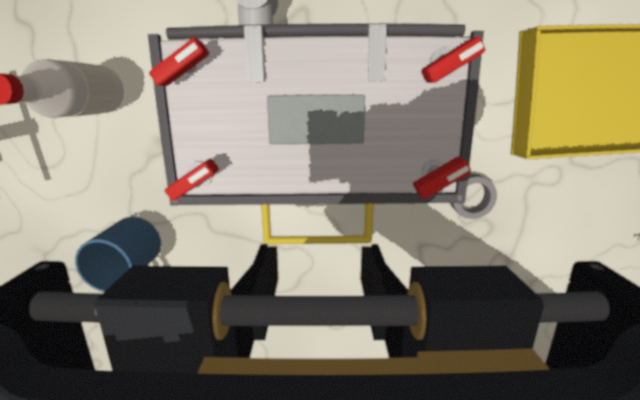

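All four stand at 57–58°. Second round, starting with knob 1.

```bash
python3 -m inch '[{"hand":0.5,"slide":[1.2,6,0],"yaw":-0.17},{"hand":0.5,"slide":[2.2,12,-4],"yaw":-0.34},{"hand":0.5,"slide":[2.3,12.9,-9],"yaw":-0.51},{"hand":0.5,"slide":[2.3,12.9,-12],"yaw":-0.68},{"hand":0.5,"slide":[2.3,12.9,-12],"yaw":-0.85},{"hand":0.5,"slide":[2.3,12.9,-12],"yaw":-1.0},{"hand":0.5,"slide":[2.3,12.9,-16],"yaw":-1.0},{"hand":0.5,"slide":[2.3,12.9,-18.5],"yaw":-1.0},{"hand":0.5,"slide":[2.3,12.9,-19.3],"yaw":-1.0},{"hand":0.5,"slide":[2.3,12.9,-19.3],"yaw":-1.0}]'
python3 -m inch '[{"hand":1,"slide":[0,0,0],"yaw":0},{"hand":1,"slide":[0,0,0],"yaw":0},{"hand":1,"slide":[0,0,0],"yaw":0},{"hand":1,"slide":[0,0,0],"yaw":0}]'
python3 -m inch '[{"hand":1,"slide":[0,0,0],"yaw":-0.16},{"hand":1,"slide":[0,0,-0.1],"yaw":-0.32},{"hand":1,"slide":[0,0,-0.1],"yaw":-0.48},{"hand":1,"slide":[0,0,-0.2],"yaw":-0.64},{"hand":1,"slide":[0,0,-0.3],"yaw":-0.8},{"hand":1,"slide":[0,0,-0.3],"yaw":-0.95},{"hand":1,"slide":[0,0,-0.4],"yaw":-1.02},{"hand":1,"slide":[0,0,-0.4],"yaw":-1.06},{"hand":1,"slide":[0,0,-0.4],"yaw":-1.06},{"hand":1,"slide":[0,0,-0.4],"yaw":-1.06}]'
python3 -c "
from h import *
s=sense();print(s['moment'],s['joints'])"
```

```text
time_s: 38.9
tcp_pos: [0.4739, 0.3459, 0.1962]
ee_rot: [[0.424, -0.906, 0.0], [-0.906, -0.424, -0.0], [0.0, 0.0, -1.0]]
wrist_force: [-0.3, -1.1, -0.1]
gripper_width: 0.5
time_s: 39.4
tcp_pos: [0.4723, 0.3449, 0.1966]
ee_rot: [[0.424, -0.906, -0.003], [-0.906, -0.424, -0.002], [0.0, 0.004, -1.0]]
wrist_force: [-6.0, -1.1, 2.8]
gripper_width: 0.179
time_s: 40.65
tcp_pos: [0.4704, 0.3454, 0.1933]
ee_rot: [[-0.58, -0.815, -0.005], [-0.815, 0.58, -0.002], [0.005, 0.003, -1.0]]
wrist_force: [-14.3, 0.6, 9.7]
gripper_width: 0.184
[0.2095466  3.81397976 0.66806528] [ 52.11061859  23.22399812 -13.00305905  -0.19368295 -54.07167523
 -87.45368901]
```

Knob 1 is hard against its stop: 118° jaw angle and 0.67 N m against it. On to knob 3.

```bash
python3 -m inch '[{"hand":0.5,"slide":[0,0,0],"yaw":0.03},{"hand":0.5,"slide":[0,0,0],"yaw":0.03},{"hand":0.5,"slide":[0,0,5],"yaw":0.06},{"hand":0.5,"slide":[1,-3,8],"yaw":0.2},{"hand":0.5,"slide":[2.6,-9,8],"yaw":0.38},{"hand":0.5,"slide":[4.2,-15,8],"yaw":0.56},{"hand":0.5,"slide":[5.8,-21,8],"yaw":0.74},{"hand":0.5,"slide":[7.7,-26.8,8],"yaw":0.92},{"hand":0.5,"slide":[7.7,-26.8,6],"yaw":1.06},{"hand":0.5,"slide":[7.7,-26.8,6],"yaw":1.06}]'
python3 -m inch '[{"hand":0.5,"slide":[0,0,-3],"yaw":0},{"hand":0.5,"slide":[0,0,-5.6],"yaw":0},{"hand":0.5,"slide":[0,0,-5.6],"yaw":0},{"hand":1,"slide":[0,0,-5.6],"yaw":0},{"hand":1,"slide":[0,0,-5.6],"yaw":0},{"hand":1,"slide":[0,0,-5.6],"yaw":0},{"hand":1,"slide":[0,0,-5.6],"yaw":0}]'
python3 -m inch '[{"hand":1,"slide":[0,0,0],"yaw":-0.16},{"hand":1,"slide":[0,0,-0.1],"yaw":-0.32},{"hand":1,"slide":[0,0,-0.1],"yaw":-0.48},{"hand":1,"slide":[0,0,-0.2],"yaw":-0.64},{"hand":1,"slide":[0,0,-0.3],"yaw":-0.8},{"hand":1,"slide":[0,0,-0.3],"yaw":-0.95},{"hand":1,"slide":[0,0,-0.4],"yaw":-1.02},{"hand":1,"slide":[0,0,-0.4],"yaw":-1.06},{"hand":1,"slide":[0,0,-0.4],"yaw":-1.06},{"hand":1,"slide":[0,0,-0.4],"yaw":-1.06}]'
python3 -c "
from h import *
s=sense();print(s['moment'],s['joints'])"
```

```text
time_s: 41.9
tcp_pos: [0.5502, 0.0761, 0.2508]
ee_rot: [[0.419, -0.908, -0.003], [-0.908, -0.419, -0.001], [-0.0, 0.003, -1.0]]
wrist_force: [0.3, -0.1, -0.0]
gripper_width: 0.501
time_s: 42.78
tcp_pos: [0.5505, 0.0776, 0.1969]
ee_rot: [[0.424, -0.906, 0.0], [-0.906, -0.424, 0.0], [0.0, -0.0, -1.0]]
wrist_force: [-2.2, -0.6, 3.8]
gripper_width: 0.179
time_s: 44.02
tcp_pos: [0.5502, 0.0775, 0.1936]
ee_rot: [[-0.58, -0.815, -0.0], [-0.815, 0.58, -0.001], [0.001, -0.0, -1.0]]
wrist_force: [-4.1, 0.0, 6.7]
gripper_width: 0.187
[0.11160796 1.21109819 0.70393284] [ 2.47522852e+01  2.06540265e+01 -1.72230187e+01  5.50960534e-02
 -5.21616383e+01 -6.02455982e+01]
```

Knob 3 is at its stop (0.70 N m). Knob 2 next.

```bash
python3 -m inch '[{"hand":0.5,"slide":[0,0,0],"yaw":0.03},{"hand":0.5,"slide":[0,0,0],"yaw":0.03},{"hand":0.5,"slide":[0,0,5],"yaw":0.06},{"hand":0.5,"slide":[-2,0.3,7],"yaw":0.2},{"hand":0.5,"slide":[-5,0.7,7],"yaw":0.38},{"hand":0.5,"slide":[-8,1.1,7],"yaw":0.56},{"hand":0.5,"slide":[-11,1.4,7],"yaw":0.74},{"hand":0.5,"slide":[-11,1.4,7],"yaw":0.92},{"hand":0.5,"slide":[-11,1.4,6],"yaw":1.06},{"hand":0.5,"slide":[-11,1.4,6],"yaw":1.06}]'
python3 -m inch '[{"hand":0.5,"slide":[0,0,-3],"yaw":0},{"hand":0.5,"slide":[0,0,-5.6],"yaw":0},{"hand":0.5,"slide":[0,0,-5.6],"yaw":0},{"hand":1,"slide":[0,0,-5.6],"yaw":0},{"hand":1,"slide":[0,0,-5.6],"yaw":0},{"hand":1,"slide":[0,0,-5.6],"yaw":0},{"hand":1,"slide":[0,0,-5.6],"yaw":0}]'
python3 -m inch '[{"hand":1,"slide":[0,0,0],"yaw":-0.16},{"hand":1,"slide":[0,0,-0.1],"yaw":-0.32},{"hand":1,"slide":[0,0,-0.1],"yaw":-0.48},{"hand":1,"slide":[0,0,-0.2],"yaw":-0.64},{"hand":1,"slide":[0,0,-0.3],"yaw":-0.8},{"hand":1,"slide":[0,0,-0.3],"yaw":-0.95},{"hand":1,"slide":[0,0,-0.4],"yaw":-1.02},{"hand":1,"slide":[0,0,-0.4],"yaw":-1.06},{"hand":1,"slide":[0,0,-0.4],"yaw":-1.06},{"hand":1,"slide":[0,0,-0.4],"yaw":-1.06}]'
python3 -c "
from h import *
s=sense();print(s['moment'],s['joints'])"
```

```text
time_s: 45.28
tcp_pos: [0.4402, 0.0915, 0.2516]
ee_rot: [[0.422, -0.906, -0.001], [-0.906, -0.422, -0.001], [-0.0, 0.002, -1.0]]
wrist_force: [0.0, -0.1, 0.2]
gripper_width: 0.498
time_s: 46.15
tcp_pos: [0.4394, 0.0909, 0.1966]
ee_rot: [[0.424, -0.906, -0.003], [-0.906, -0.424, -0.001], [0.0, 0.003, -1.0]]
wrist_force: [-5.4, -1.5, 5.4]
gripper_width: 0.183
time_s: 47.4
tcp_pos: [0.4377, 0.0908, 0.1928]
ee_rot: [[-0.581, -0.814, -0.006], [-0.814, 0.581, -0.003], [0.006, 0.004, -1.0]]
wrist_force: [-13.2, 0.5, 12.1]
gripper_width: 0.192
[0.42554803 3.42335705 0.61456977] [ 32.62408646  11.08340973 -31.46075576  -0.09379188 -47.84976229
 -68.07148145]
```

Knob 2 is at its stop. Last is knob 4.

```bash
python3 -m inch '[{"hand":0.5,"slide":[0,0,0],"yaw":0.03},{"hand":0.5,"slide":[0,0,0],"yaw":0.03},{"hand":0.5,"slide":[0,0,5],"yaw":0.06},{"hand":0.5,"slide":[2,3,8],"yaw":0.2},{"hand":0.5,"slide":[5,8,8],"yaw":0.38},{"hand":0.5,"slide":[8,13,8],"yaw":0.56},{"hand":0.5,"slide":[11,18,8],"yaw":0.74},{"hand":0.5,"slide":[14.3,24,8],"yaw":0.92},{"hand":0.5,"slide":[14.3,24,6],"yaw":1.06},{"hand":0.5,"slide":[14.3,24,6],"yaw":1.06}]'
python3 -m inch '[{"hand":0.5,"slide":[0,0,-3],"yaw":0},{"hand":0.5,"slide":[0,0,-5.6],"yaw":0},{"hand":0.5,"slide":[0,0,-5.6],"yaw":0},{"hand":1,"slide":[0,0,-5.6],"yaw":0},{"hand":1,"slide":[0,0,-5.6],"yaw":0},{"hand":1,"slide":[0,0,-5.6],"yaw":0},{"hand":1,"slide":[0,0,-5.6],"yaw":0}]'
python3 -m inch '[{"hand":1,"slide":[0,0,0],"yaw":-0.16},{"hand":1,"slide":[0,0,-0.1],"yaw":-0.32},{"hand":1,"slide":[0,0,-0.1],"yaw":-0.48},{"hand":1,"slide":[0,0,-0.2],"yaw":-0.64},{"hand":1,"slide":[0,0,-0.3],"yaw":-0.8},{"hand":1,"slide":[0,0,-0.3],"yaw":-0.95},{"hand":1,"slide":[0,0,-0.4],"yaw":-1.02},{"hand":1,"slide":[0,0,-0.4],"yaw":-1.06},{"hand":1,"slide":[0,0,-0.4],"yaw":-1.06},{"hand":1,"slide":[0,0,-0.4],"yaw":-1.06}]'
python3 -c "
from h import *
s=sense();print(s['moment'],s['joints'])"
```

```text
time_s: 48.65
tcp_pos: [0.5833, 0.3319, 0.2494]
ee_rot: [[0.422, -0.906, -0.004], [-0.906, -0.422, -0.003], [0.001, 0.005, -1.0]]
wrist_force: [-0.2, -0.8, 0.6]
gripper_width: 0.499
time_s: 49.52
tcp_pos: [0.583, 0.3314, 0.197]
ee_rot: [[0.424, -0.906, -0.001], [-0.906, -0.424, -0.001], [0.0, 0.001, -1.0]]
wrist_force: [-4.5, -1.6, 3.7]
gripper_width: 0.183
time_s: 50.78
tcp_pos: [0.5829, 0.3317, 0.1937]
ee_rot: [[-0.58, -0.815, -0.001], [-0.815, 0.58, -0.001], [0.001, -0.0, -1.0]]
wrist_force: [-4.9, 0.2, 5.8]
gripper_width: 0.187
[-0.18363733  1.5130932   0.73920776] [ 4.34349079e+01  3.07669018e+01  3.36643537e-02  1.82028194e-02
 -5.93245212e+01 -7.88963359e+01]
```

All four are at their stops. Releasing, lifting and taking a final overview.

```bash
python3 -m inch '[{"hand":0.5,"slide":[0,0,0],"yaw":0.03},{"hand":0.5,"slide":[0,0,0],"yaw":0.03},{"hand":0.5,"slide":[0,0,6],"yaw":0.1},{"hand":0.5,"slide":[-2,-2,12],"yaw":0.28},{"hand":0.5,"slide":[-5,-4,17],"yaw":0.46},{"hand":0.5,"slide":[-9,-8,19.7],"yaw":0.64},{"hand":0.5,"slide":[-13.4,-11.6,19.7],"yaw":0.82},{"hand":0.5,"slide":[-13.4,-11.6,19.7],"yaw":1.0},{"hand":0.5,"slide":[-13.4,-11.6,19.7],"yaw":1.18},{"hand":0.5,"slide":[-13.4,-11.6,19.7],"yaw":1.36}]'
python3 -m inch '[{"hand":0.5,"slide":[0,0,0],"yaw":0.18},{"hand":0.5,"slide":[0,0,0],"yaw":0.36},{"hand":0.5,"slide":[0,0,0],"yaw":0.54},{"hand":0.5,"slide":[0,0,0],"yaw":0.7},{"hand":0.5,"slide":[0,0,0],"yaw":0.7},{"hand":0.5,"slide":[0,0,0],"yaw":0.7}]'
python3 - <<'E'
from h import *
np.set_printoptions(precision=4,suppress=True)
im,c=shot("wrist","w15");print(sense()["tcp_pos"])
knobs(c,im,.151)
im2,c=shot("side","s15")
cv2.imwrite("pics/m15.png",np.hstack([cv2.resize(im,(480,300)),cv2.resize(im2[60:260,220:420],(300,300))]))
E
```

```text
time_s: 52.02
tcp_pos: [0.4496, 0.2154, 0.3893]
ee_rot: [[0.677, -0.736, 0.001], [-0.736, -0.677, 0.0], [0.0, -0.001, -1.0]]
wrist_force: [-0.1, 0.4, -0.4]
gripper_width: 0.499
time_s: 52.78
tcp_pos: [0.4497, 0.2156, 0.3892]
ee_rot: [[0.991, -0.135, 0.0], [-0.135, -0.991, -0.0], [0.0, 0.0, -1.0]]
wrist_force: [0.1, -0.7, -0.1]
gripper_width: 0.502
[0.4497 0.2156 0.3892]
knob 1 pix [188. 177.] 981 ctr [0.4723 0.3431] pred [0.4722 0.3468] size [57. 23.] cw deg 114.4
knob 2 pix [436. 175.] 801 ctr [0.4412 0.0963] pred [0.4388 0.093 ] size [60. 18.] cw deg 115.3
knob 3 pix [447.  59.] 1077 ctr [0.5491 0.0812] pred [0.5498 0.0784] size [57. 19.] cw deg 115.1
knob 4 pix [174.  60.] 928 ctr [0.5807 0.3284] pred [0.5832 0.3322] size [60. 17.] cw deg 115.0
```

View pics/m15.png

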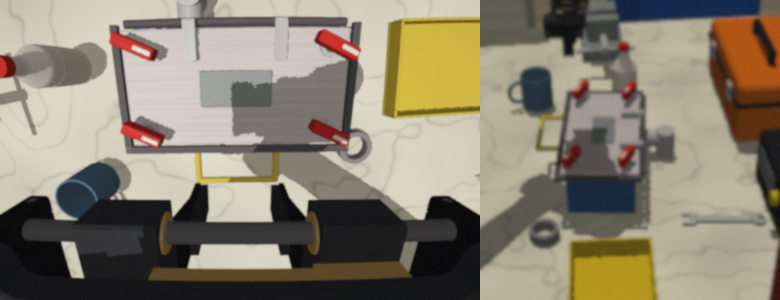

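All four bars read 114–115°, and the stop is 114.6°. The cover is level, and the gripper is clear of everything. Handing in.

```bash
python3 -c "
from station import finish_job
print(finish_job())"
```

```text
the job is handed in; nothing more can be done
None
```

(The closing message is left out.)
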